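# Hang the keyhole rack on the sloped stand and load a sample tube

### The job

On the lab bench, take the flat rack by its grip rib and hang it on the sloped stand: pass the big end of its keyhole over the screw head until the rack lies flat on the panel, then slide it straight down so that it hangs level with the screw fully home at the end of the narrow slot. Then lay the sample tube in either of the rack's two cradles, cap end uppermost and foot resting on the bottom ledge, and let go. Set things down rather than dropping them, and leave the jar and the cup where they stand.

Things in the scene. Friction and masses are not known exactly. Their poses are not given: they have to be found in the camera images.
- panel: White sloped panel facing the robot, on a fixed stand (base 150 x 200 mm) left or right of the tube, turned up to 0.25 rad. Its surface rises away from the robot at 35 deg from horizontal, 210 mm wide, from x=-130 to +70 mm. Origin: on the surface at the axis of its one screw, 145 mm above the bench. x points up the slope, y is level (left seen from the robot), z out of the panel along the screw.
- screw_head (a point): Top centre of the dark steel screw, 14 mm out from the panel: round head 20 mm in diameter, 5 mm thick, on a shank 8 mm in diameter that leaves 9 mm between panel and head.
- rack: Loose aluminium rack, about 0.4 kg, lying face up on the bench: plate 130 (x) x 160 (y) x 6 mm with a keyhole, a grip rib and two cradles. Origin: centre of its underside. x points to its upper end (away from the robot at the start, within 0.3 rad), z out of its face. Bottom ledge: wall over the whole width at the lower end, inner face at x=-60 mm, top at z=28 mm.
- hole (a point): Centre of the keyhole's big eight-sided hole, 28 mm across, on the underside at rack x=20, y=0 mm. A slot 13 mm wide runs from it towards the rack's +x and ends at x=54 mm; the plate is 6 mm thick.
- slot_end (a point): Where the screw's axis is when fully home in the narrow slot: on the underside at rack x=50, y=0 mm.
- rib (a point): Point to pinch the grip rib, at rack x=-18, y=0, z=40 mm. The rib is a grey bar on the rack's face along x, 12 mm thick in y (pinch across this), x from -38 to 2 mm, top at z=51 mm.
- cradle_a (a point): Where the tube's middle lies when loaded in the cradle on the rack's +y side, foot touching the ledge: rack x=-5, y=55, z=21 mm. A cradle is the space between two low rails along x, 36 mm apart inside, top at z=14 mm, interrupted from x=-34 to 24 mm to leave room for fingers.
- cradle_b (a point): The same point of the like cradle on the rack's -y side: rack x=-5, y=-55, z=21 mm.
- tube: Loose white plastic sample tube, about 60 g, lying on the bench: 110 mm long, round body 28 mm in diameter, six-sided foot (10 mm long) and grey cap (20 mm long), both 30 mm across flats, so it does not roll easily. Origin: on its axis at mid-length, 15 mm above what it lies on. x points along it to the cap (away from the robot at the start, within 0.4 rad).
- tube_cap (a point): Centre of the outer face of the tube's cap, 55 mm from the tube's middle.
- jar: Bystander: lidded jar, 64 mm in diameter, 85 mm tall, standing beyond the work; origin at the centre of its underside.
- cup: Bystander: open white cup, 72 mm across, 70 mm tall, standing beyond the work; origin at the centre of its underside.
Things that resemble listed ones, but are neither listed nor needed, are in the scene too. Leave any red look-alike of the tube alone. Of the things shaped like the rack, the aluminium one is meant.

How it is judged:
By the outcome, as a careful person would: the job done as asked, in the order asked, and still so for the second after the job is handed in, with the robot touching nothing.
It also fails if it takes over 67 s, if anything falls off the work surface, if the arm or the gripper's body presses on something with over 40 N, if the wrist force passes 120 N, or if a joint passes its speed limit or range.

### The arm

A 6-joint arm with a two-finger parallel gripper is mounted at the origin on the work surface. World frame = base frame: x ahead of the robot, y to its left, z up, the work surface at z = 0. Lengths are in mm, angles in rad, forces in N, time in s.
With the tool pointing down it reaches from about 300 to 775 mm from the base axis. Payload 14.6 kg.
Tool frame: the origin (TCP) lies midway between the tips of the shut fingers; the grasp point (between the pads) lies 19 mm behind it (pinch_z is the distance from the TCP to the grasp point, in mm); z points along the fingers, y is the direction in which the jaws open and shut (so a half turn about z gives the same grasp; the last joint's range is limited). The gripper opens to 94 mm and grips with 3 to 60 N. Pads are 16 mm wide; open, the fingers measure 119 mm over their backs; the gripper's body (75 mm by 177 mm) begins 78 mm behind the grasp point.
Start: joints at [-1.416, 0.3, 1.521, -0, 1.321, -0.067], TCP at [120.986, -536.518, 170.546] pointing down, gripper open.
Joint ranges: [-3.03, 3.03], [-0.79, 2.21], [0.23, 2.52], [-1.04, 4.18], [0, 3.07], [-2.55, 2.55]. Speed limits (rad/s): [2.22, 2.22, 2.57, 3.14, 3.14, 3.14].

### API

Orientations are given as [roll, pitch, yaw] about the fixed x, y, z axes, in that order (R = Rz(yaw) Ry(pitch) Rx(roll)).
In Python, from cell import read_state, camera, sign_off, pinch_z gives the robot as it stands. The module is installed in compiled form; this text tells all that it offers.
- The arm moves only by the tool servo_tool, never from a script. Its argument "series" is a list of rows, each a list of 6 numbers: the shift along the tool's x, y, z in cm, then the turn, a rotation vector about the tool's x, y, z in rad. In form: [[tx, ty, tz, rx, ry, rz], ...]. A call has exactly 10 rows; each row is the pose to reach, as a shift and turn from the pose commanded when the call began, along the tool's axes at that moment; what a row does not reach only later rows make up. A row lasts 1/12 s, in which the tool goes at most 41.7 mm and 7.16 degrees, less where a joint would pass 70% of its speed; a pose out of reach is approached as far as the arm can. A call with a gripper value outside its range is refused whole. "gripper" is the finger opening in cm, from 0 to 9.4, set as the call begins (left out, the last holds). The fingers move at their own pace and stop on an object; "grip_force" is the grip in N (left out, the last holds). Time passes only in rows, so rows that repeat a pose let the fingers close, or fill a call up. It gives the time, the measured TCP pose, the force and the opening at its end, in the units of the state.
- read_state(): the state, without advancing time (a new reading comes with each control period).
- camera(name): name is "scene" or "side" or "wrist"; returns a dict with "pixels" (400x640x3 uint8, red, green, blue), "fx", "fy", "cx", "cy" (pixels), "pose" (4x4, takes a point from camera to world coordinates); the wrist camera has in their place "mount" (4x4, takes a point from camera to tool coordinates, whose origin is the TCP and whose axes are the flange's). Camera axes: x right, y down, z forward; pixel columns grow to the right and rows downward; lengths in mm; the calibration is good to about 2 mm. A picture is of the moment at which its call begins: read the wrist's pose just before it. There is no depth.
- sign_off(): hands the job in, once; it reports no verdict.
The state is a dict: "clock": time; "joints": joint angles; "qd": joint speeds; "effort": joint torques, N m; "eef_pos": TCP position; "eef_rot": TCP orientation; "wrist_force": force on the tool from outside, world axes, zero at the start; "moment": the same for the moment, N m; "finger_gap": finger opening in mm.
Only numpy, scipy, OpenCV 4.12 (cv2) and the standard library are available. Lean on these libraries where they do the work, as an engineer would, in place of code of your own. Each camera call takes 0.05 s, during which the arm holds its last target.

## Working session

There is one attempt and no reset: what is moved stays moved. The work goes in short steps, Python scripts to look and compute and a tool call to move; the robot and the scene stay as the last step left them, time stands still between calls to the robot, and variables do not carry over. Pictures are saved under pics/ and viewed, and the job is handed in when it is done.

Besides the shell and the picture viewer there is one more tool, called after "Emit:" in YAML: its name, and indented under it one key for each argument. servo_tool: Moves the arm, as the interface text tells. Its arguments: {"type":"object","properties":{"series":{"type":"array"},"gripper":{"type":"number"},"grip_force":{"type":"number"}},"required":["series"]}

```bash
mkdir -p pics; ls; python3 - <<'E'
from cell import read_state, camera, pinch_z
import cv2,numpy as np,pickle
print(read_state()); print(pinch_z if not callable(pinch_z) else pinch_z())
d={}
for n in ["scene","side","wrist"]:
    c=camera(n); d[n]=c
    cv2.imwrite(f"pics/{n}0.png",c["pixels"][:,:,::-1])
    print(n,c["fx"],c["fy"],c["cx"],c["cy"]); print(np.round(c.get("pose",c.get("mount")),3).tolist())
pickle.dump(d,open("cam0.pkl","wb"))
E
```

```text
pics
{'clock': 0.0, 'joints': array([-1.41558890e+00,  3.00441783e-01,  1.52158694e+00,  7.99608402e-06,
        1.32069586e+00, -6.65714251e-02]), 'qd': array([ 0.00061556, -0.00166209,  0.00019447, -0.00141532, -0.00063815,
       -0.00078211]), 'effort': array([ 3.97178010e-03, -5.31796753e+01, -3.52732015e+01,  7.09800725e-02,
        2.44419841e-02, -9.05893148e-05]), 'eef_pos': array([ 120.94868198, -536.22558363,  169.99995565]), 'eef_rot': array([-3.14046374e+00, -8.30266402e-05,  2.21776819e-01]), 'wrist_force': array([-0.31789111, -0.46236024,  0.59486646]), 'moment': array([-0.02989461, -0.01154679,  0.02913521]), 'finger_gap': 94.38064921747662}
18.8
scene 432.3445897716093 432.3445897716093 324.7727913659692 197.72225199628076
[[-0.737, 0.541, -0.406, 1036.299], [0.676, 0.578, -0.457, 745.834], [-0.012, -0.611, -0.792, 1141.473], [0.0, 0.0, 0.0, 1.0]]
side 442.27064640963783 442.27064640963783 316.46280609218445 197.20792238044785
[[-0.973, -0.121, 0.198, 304.539], [-0.232, 0.495, -0.837, 1097.753], [0.003, -0.861, -0.509, 706.772], [0.0, 0.0, 0.0, 1.0]]
wrist 355.20349937619807 355.20349937619807 319.4140557378238 197.4649793689499
[[0.001, -0.965, -0.263, 75.417], [1.0, 0.0, 0.001, -0.302], [-0.001, -0.263, 0.965, -214.108], [0.0, 0.0, 0.0, 1.0]]
```

View pics/scene0.png

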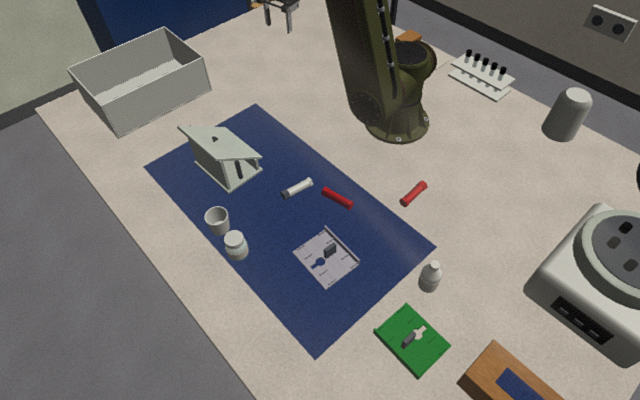

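View pics/side0.png

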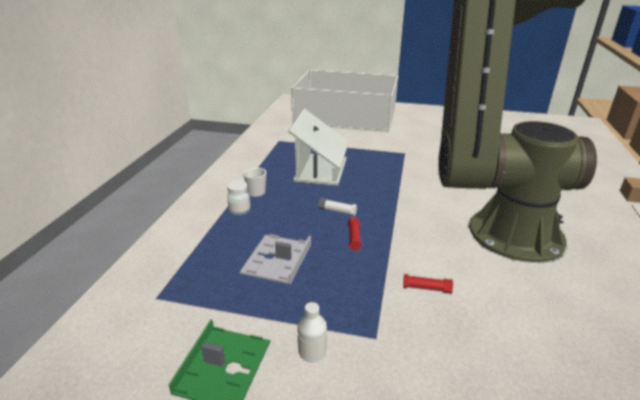

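View pics/wrist0.png

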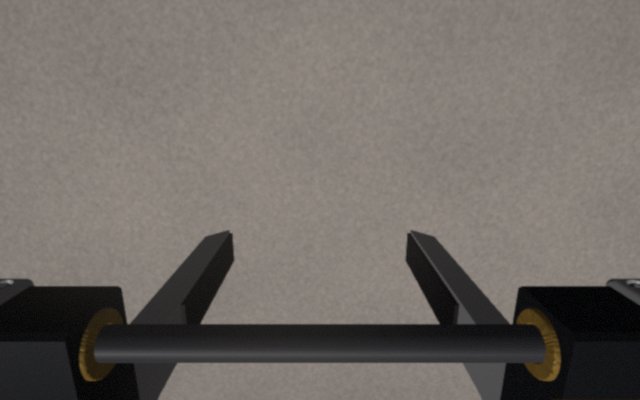

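Candidates in the scene view: for the rack, the aluminium plate (326,258) or the green one (412,338). For the tube, the white one (297,188) or the red ones (337,197) and (413,192). I choose the aluminium rack and the white tube, and will check both in a close crop.

```bash
python3 - <<'E'
import pickle,cv2,numpy as np
d=pickle.load(open("cam0.pkl","rb"))
def crop(n,u0,v0,u1,v1,s,name):
    im=d[n]["pixels"][v0:v1,u0:u1,::-1]
    im=cv2.resize(im,None,fx=s,fy=s,interpolation=cv2.INTER_CUBIC)
    for u in range((u0+9)//10*10,u1,10):
        cv2.line(im,((u-u0)*s,0),((u-u0)*s,5),(0,255,255),1)
        if u%20==0: cv2.putText(im,str(u),((u-u0)*s,15),0,.35,(0,255,255),1)
    for v in range((v0+9)//10*10,v1,10):
        cv2.line(im,(0,(v-v0)*s),(5,(v-v0)*s),(0,255,255),1)
        if v%20==0: cv2.putText(im,str(v),(6,(v-v0)*s+4),0,.35,(0,255,255),1)
    cv2.imwrite(f"pics/{name}.png",im)
crop("scene",270,170,370,295,4,"c_s1")
crop("scene",170,115,270,195,7,"c_s2")
crop("side",230,190,370,290,5,"c_d1")
crop("side",280,100,360,190,6,"c_d2")
E
```

```text
(no output)
```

View pics/c_s1.png

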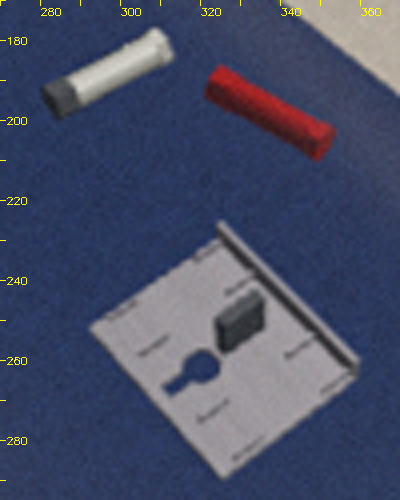

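View pics/c_s2.png

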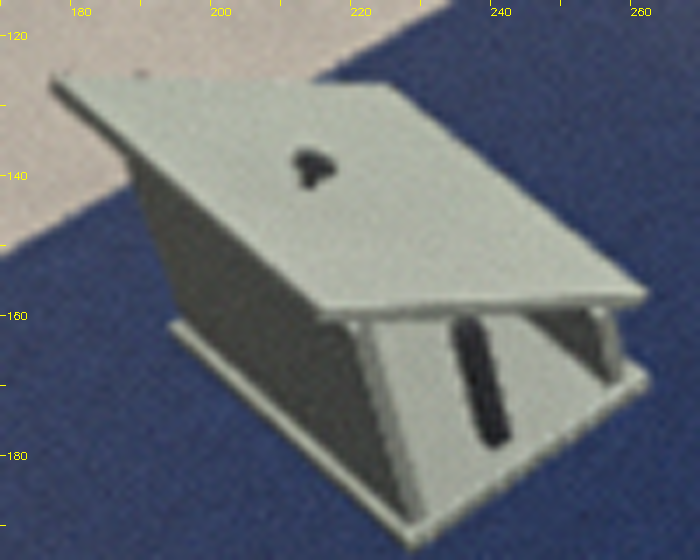

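View pics/c_d1.png

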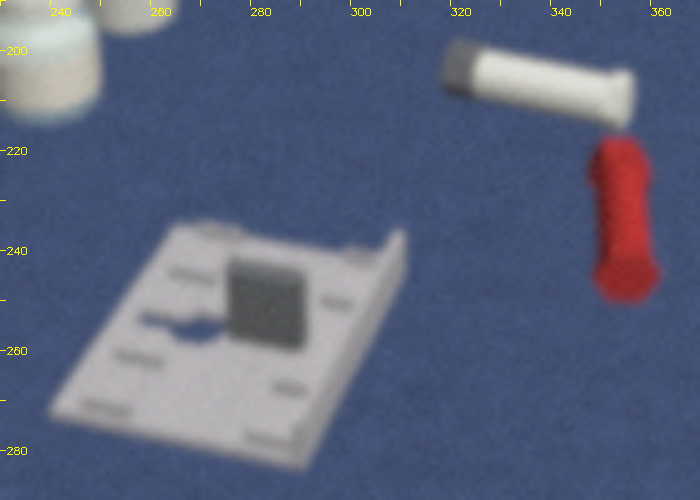

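View pics/c_d2.png

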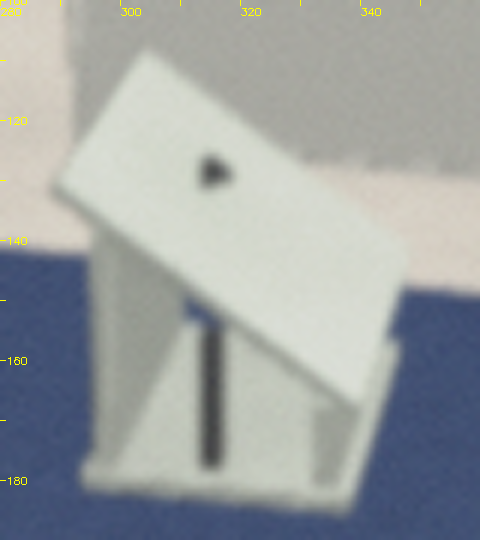

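```bash
cat > h.py <<'E'
import pickle,cv2,numpy as np
from scipy.optimize import least_squares
from scipy.spatial.transform import Rotation as R
def proj(c,P):
    T=np.linalg.inv(c["pose"]); p=(np.c_[P,np.ones(len(P))]@T.T)[:,:3]
    return np.c_[c["fx"]*p[:,0]/p[:,2]+c["cx"],c["fy"]*p[:,1]/p[:,2]+c["cy"]]
def Rpanel(yaw): return (R.from_euler('z',yaw)*R.from_euler('y',-np.radians(35))).as_matrix()
def Rflat(yaw): return R.from_euler('z',yaw).as_matrix()
def fit(d,obs,Rf,z0,x0):
    # obs: list (cam, pt(3), uv)
    def res(q,full=False):
        r=[]
        for n,p,uv in obs:
            W=np.array([q[0],q[1],z0])+Rf(q[2])@np.array(p,float)
            r.append(proj(d[n],W[None])[0]-uv)
        return np.array(r) if full else np.ravel(r)
    s=least_squares(res,x0,loss="soft_l1")
    return s.x,res(s.x,True)
E
python3 - <<'E'
from h import *
d=pickle.load(open("cam0.pkl","rb"))
S,D="scene","side"
np.set_printoptions(precision=2,suppress=True)
rack=[(S,(65,-80,6),(290.5,251.5)),(S,(65,80,3),(324,289)),(S,(-65,-80,28),(324,225)),(S,(-65,80,28),(358.5,261)),
(S,(20,0,6),(319.5,262)),(D,(65,-80,6),(264,235)),(D,(65,80,3),(240.5,272)),(D,(-65,80,0),(290.5,284)),(D,(-65,-80,28),(309.5,236)),
(S,(-18,0,51),(332,249.5)),(D,(-38,0,51),(291,243.5)),(D,(2,0,51),(276,241.5))]
x,r=fit(d,rack,Rflat,0,[550,100,0]);print("rack",x);print(r)
pan=[(S,(-130,-105,0),(226,127)),(S,(-130,105,0),(262,157)),(S,(70,-105,0),(177,126)),(S,(70,105,0),(216,159)),
(D,(70,-105,0),(303,108)),(D,(70,105,0),(288,131)),(D,(-130,-105,0),(346,142)),(D,(-130,105,0),(338,167)),(S,(0,0,14),(213.5,137)),(D,(0,0,14),(314,127.5))]
x,r=fit(d,pan,Rpanel,145,[550,-300,0]);print("panel",x);print(r)
tube=[(S,(55,0,0),(284,195)),(S,(-55,0,0),(310,181)),(D,(55,0,0),(319,204)),(D,(-55,0,0),(353.5,210))]
x,r=fit(d,tube,Rflat,15,[450,-50,0]);print("tube",x);print(r)
E
```

```text
rack [607.54 256.54 -25.18]
[[ 0.58  0.2 ]
 [ 0.76  0.45]
 [ 0.07 -0.3 ]
 [ 0.37 -1.6 ]
 [-0.23 -0.88]
 [ 0.5  -0.45]
 [-0.94  0.35]
 [-0.24 -0.34]
 [ 0.65 -0.05]
 [-3.02 -3.32]
 [-0.91  1.19]
 [-1.12  0.42]]
panel [ 635.97 -244.86    0.04]
[[-1.46  0.2 ]
 [-0.01  0.29]
 [-0.46  0.  ]
 [-0.8   0.7 ]
 [-0.24 -0.11]
 [-0.05 -0.93]
 [ 1.77 -0.17]
 [ 0.96  0.78]
 [ 0.82  1.3 ]
 [ 1.14  0.43]]
tube [501.94   3.    -0.1 ]
[[-1.28  1.46]
 [-0.13  0.01]
 [ 0.2  -0.03]
 [ 1.26  0.61]]
```

```bash
cat >> h.py <<'E'
from cell import read_state, camera
RX=np.diag([1.,-1,-1])
def cur():
    s=read_state(); return s, np.array(s["eef_pos"]), R.from_euler('xyz',s["eef_rot"]).as_matrix()
def goal(p,Rm):
    s,p0,R0=cur()
    t=R0.T@(np.array(p)-p0)/10; w=R.from_matrix(R0.T@Rm).as_rotvec()
    print("row:",np.round(t,2).tolist(),np.round(w,3).tolist(), "| dist rows %.1f ang rows %.1f"%(np.linalg.norm(t)/4.17,np.degrees(np.linalg.norm(w))/7.16),"clk %.2f"%s["clock"])
def wrist(name):
    s,p0,R0=cur(); c=camera("wrist"); T=np.eye(4);T[:3,:3]=R0;T[:3,3]=p0
    c["pose"]=T@c["mount"]; cv2.imwrite(f"pics/{name}.png",c["pixels"][:,:,::-1]); pickle.dump(c,open(f"{name}.pkl","wb")); return c
def crop(c,u0,v0,u1,v1,s,name,step=10):
    im=cv2.resize(c["pixels"][v0:v1,u0:u1,::-1],None,fx=s,fy=s,interpolation=cv2.INTER_CUBIC)
    for u in range(-(-u0//step)*step,u1,step):
        cv2.line(im,((u-u0)*s,0),((u-u0)*s,5),(0,255,255),1); cv2.putText(im,str(u),((u-u0)*s,15),0,.33,(0,255,255),1)
    for v in range(-(-v0//step)*step,v1,step):
        cv2.line(im,(0,(v-v0)*s),(5,(v-v0)*s),(0,255,255),1); cv2.putText(im,str(v),(6,(v-v0)*s+4),0,.33,(0,255,255),1)
    cv2.imwrite(f"pics/{name}.png",im)
E
python3 - <<'E'
from h import *
goal([540,-120,380],Rflat(0)@RX)
E
```

```text
row: [50.04, -31.41, -20.96] [-0.001, 0.0, 0.222] | dist rows 15.0 ang rows 1.8 clk 0.15
```

Emit:
servo_tool:
  series:
    - [3, -1.5, -2, 0, 0, 0.02]
    - [6, -3.5, -4, 0, 0, 0.05]
    - [9.5, -6, -6, 0, 0, 0.08]
    - [13, -8, -8, 0, 0, 0.11]
    - [16, -10, -10, 0, 0, 0.14]
    - [19, -12, -12, 0, 0, 0.16]
    - [22, -14, -14, 0, 0, 0.18]
    - [25, -16, -15, 0, 0, 0.2]
    - [28.5, -18, -16, 0, 0, 0.22]
    - [32, -20, -17, 0, 0, 0.22]
  gripper: 9.4
  grip_force: 50

```text
clock: 0.98
eef_pos: [387.9, -271.4, 340.7]
eef_rot: [3.141, -0.001, 0.0]
wrist_force: [0.4, -1.3, 0.8]
finger_gap: 93.9
```

```bash
python3 - <<'E'
from h import *
print(cur()[0]["joints"])
goal([540,-120,380],Rflat(0)@RX)
E
```

```text
[-6.87806166e-01  5.27738444e-02  1.42372926e+00 -3.48440734e-05
  1.66433522e+00  8.82823200e-01]
row: [15.22, -15.13, -3.93] [0.001, -0.001, 0.0] | dist rows 5.2 ang rows 0.0 clk 0.98
```

Emit:
servo_tool:
  series:
    - [3, -3, -0.8, 0, 0, 0]
    - [6, -6, -1.6, 0, 0, 0]
    - [9, -9, -2.4, 0, 0, 0]
    - [12, -12, -3.2, 0, 0, 0]
    - [14, -14, -3.7, 0, 0, 0]
    - [15.2, -15.1, -3.9, 0, 0, 0]
    - [15.2, -15.1, -3.9, 0, 0, 0]
    - [15.2, -15.1, -3.9, 0, 0, 0]
    - [15.2, -15.1, -3.9, 0, 0, 0]
    - [15.2, -15.1, -3.9, 0, 0, 0]

```text
clock: 1.82
eef_pos: [538.0, -122.6, 378.9]
eef_rot: [3.141, -0.0, 0.001]
wrist_force: [-0.6, -1.5, 0.2]
finger_gap: 93.7
```

```bash
python3 - <<'E'
from h import *
wrist("w1"); print(cur()[1])
E
```

```text
[ 538.06642536 -122.63293929  378.96550381]
```

View pics/w1.png

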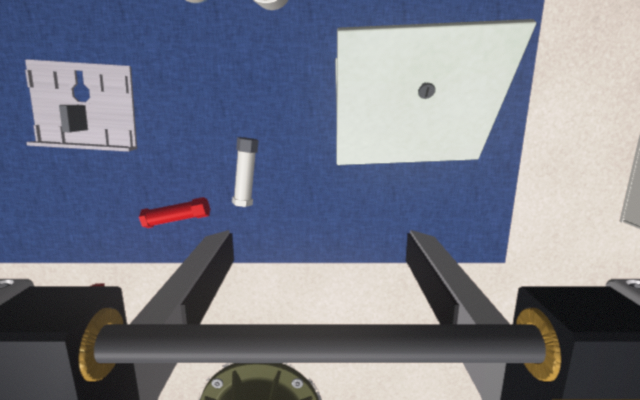

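The wrist view shows the panel with its screw at (427,90), the tube near (245,172), and the rack with its rib near (75,115). I will enlarge these.

```bash
python3 - <<'E'
from h import *
c=pickle.load(open("w1.pkl","rb"))
crop(c,325,10,545,175,3,"w1p",20); crop(c,225,130,270,215,7,"w1t",5); crop(c,15,50,145,160,6,"w1r",10); crop(c,412,76,442,106,20,"w1s",5)
E
```

```text
(no output)
```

View pics/w1p.png

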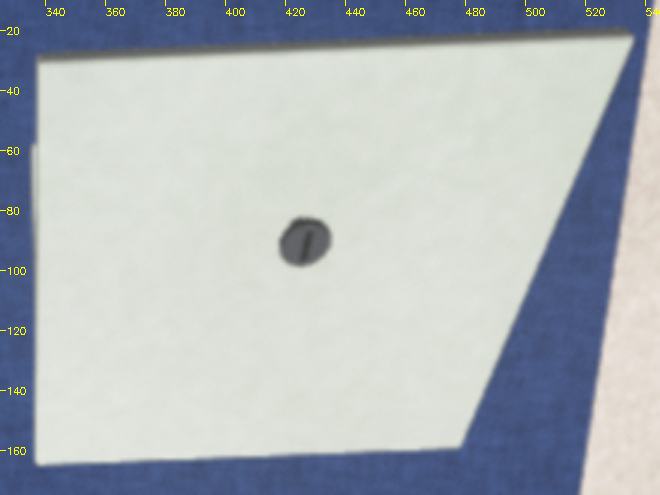

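View pics/w1t.png

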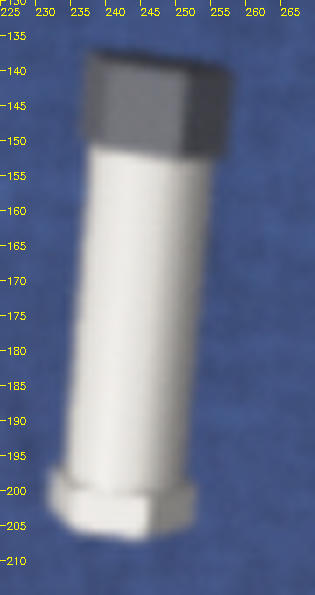

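View pics/w1r.png

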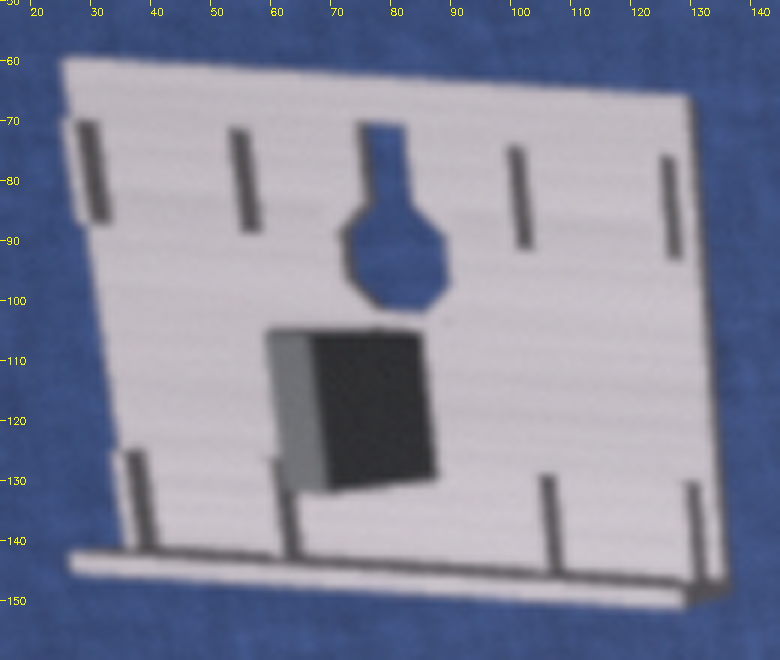

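View pics/w1s.png

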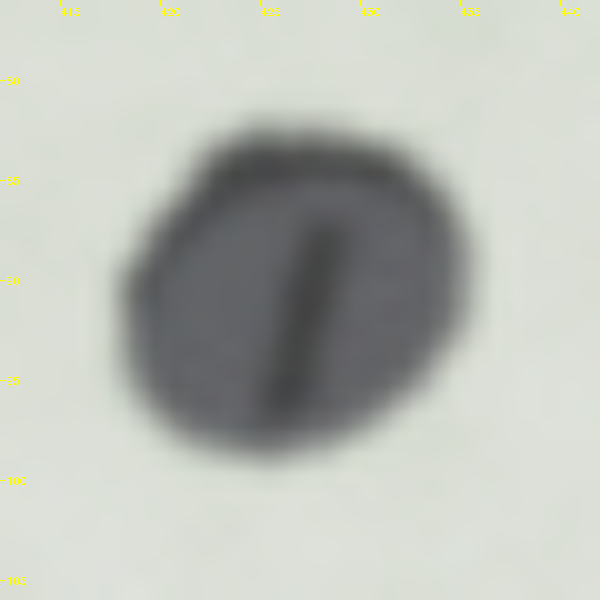

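```bash
python3 - <<'E'
from h import *
d=pickle.load(open("cam0.pkl","rb")); d["w"]=pickle.load(open("w1.pkl","rb"))
S,D,W="scene","side","w"
np.set_printoptions(precision=2,suppress=True)
rackw=[(W,(65,80,6),(25.5,60)),(W,(65,-80,6),(130,66)),(W,(20,0,6),(80.8,93)),(W,(54,0,6),(78.5,70.3)),(W,(-65,80,28),(26.7,145.8)),(W,(-65,-80,28),(129.2,151.3)),(W,(-18,0,51),(64.5,118.3))]
rack=[(S,(65,-80,6),(290.5,251.5)),(S,(65,80,3),(324,289)),(S,(-65,-80,28),(324,225)),(S,(-65,80,28),(358.5,261)),
(S,(20,0,6),(319.5,262)),(D,(65,-80,6),(264,235)),(D,(65,80,3),(240.5,272)),(D,(-65,80,0),(290.5,284)),(D,(-65,-80,28),(309.5,236)),
(D,(-38,0,51),(291,243.5)),(D,(2,0,51),(276,241.5))]
for o in (rackw,rack,rack+rackw):
    x,r=fit(d,o,Rflat,0,[607,256,-.05]);print("rack",x)
    if o is rackw: print(r)
panw=[(W,(70,105,0),(337.7,30.5)),(W,(70,-105,0),(536,22)),(W,(-130,105,0),(337.3,165)),(W,(-130,-105,0),(478.7,159)),(W,(0,0,14),(427,91.5))]
pan=[(S,(-130,-105,0),(226,127)),(S,(-130,105,0),(262,157)),(S,(70,-105,0),(177,126)),(S,(70,105,0),(216,159)),
(D,(70,-105,0),(303,108)),(D,(70,105,0),(288,131)),(D,(-130,-105,0),(346,142)),(D,(-130,105,0),(338,167)),(S,(0,0,14),(213.5,137)),(D,(0,0,14),(314,127.5))]
for o in (panw,pan,pan+panw):
    x,r=fit(d,o,Rpanel,145,[636,-244,0.04]);print("panel",x)
    if o is panw: print(r)
tubew=[(W,(55,0,15),(245.7,139)),(W,(35,0,15),(245.6,152.1)),(W,(-45,0,15),(241,200)),(W,(-55,0,15),(240.7,206.3))]
x,r=fit(d,tubew,Rflat,15,[502,3,-.1]);print("tube",x);print(r)
x[2]=-.05
E
```

```text
rack [604.61 255.9   -0.06]
[[-0.09 -0.42]
 [-0.48  0.06]
 [ 0.2   0.  ]
 [-0.06  0.02]
 [ 0.65 -0.36]
 [-0.13  0.07]
 [-0.02  0.61]]
rack [607.59 255.9   -0.05]
rack [605.37 255.81  -0.06]
panel [ 631.74 -249.23    0.04]
[[-0.27  0.29]
 [ 1.52 -0.45]
 [-0.5   0.11]
 [-0.25  0.11]
 [-0.1   0.1 ]]
panel [ 635.97 -244.86    0.04]
panel [ 632.23 -248.8     0.04]
tube [499.84  -0.43  -0.13]
[[ 0.36  0.41]
 [-0.56 -0.1 ]
 [ 0.16  0.09]
 [-0.01 -0.44]]
```

```bash
python3 - <<'E'
from h import *
goal([587,257,150],Rflat(-0.06)@RX)
E
```

```text
row: [4.9, -37.96, 22.89] [0.0, -0.0, 0.06] | dist rows 10.7 ang rows 0.5 clk 1.87
```

Emit:
servo_tool:
  series:
    - [0.4, -3, 1, 0, 0, 0.02]
    - [0.8, -7, 3, 0, 0, 0.03]
    - [1.3, -11, 5, 0, 0, 0.06]
    - [1.8, -14.5, 7, 0, 0, 0.06]
    - [2.3, -18, 9, 0, 0, 0.06]
    - [2.8, -21.5, 11, 0, 0, 0.06]
    - [3.3, -25, 13, 0, 0, 0.06]
    - [3.8, -28.5, 15, 0, 0, 0.06]
    - [4.2, -32, 17, 0, 0, 0.06]
    - [4.5, -35, 18.5, 0, 0, 0.06]

```text
clock: 2.7
eef_pos: [582.6, 229.6, 192.1]
eef_rot: [3.141, 0.001, -0.059]
wrist_force: [-0.1, -0.0, -0.9]
finger_gap: 93.6
```

```bash
python3 - <<'E'
from h import *
goal([587,257,150],Rflat(-0.06)@RX)
E
```

```text
row: [0.28, -2.76, 4.21] [0.0, 0.001, 0.001] | dist rows 1.2 ang rows 0.0 clk 2.70
```

Emit:
servo_tool:
  series:
    - [0.1, -1.4, 2, 0, 0, 0]
    - [0.3, -2.7, 3.5, 0, 0, 0]
    - [0.3, -2.8, 4.2, 0, 0, 0]
    - [0.3, -2.8, 4.2, 0, 0, 0]
    - [0.3, -2.8, 4.2, 0, 0, 0]
    - [0.3, -2.8, 4.2, 0, 0, 0]
    - [0.3, -2.8, 4.2, 0, 0, 0]
    - [0.3, -2.8, 4.2, 0, 0, 0]
    - [0.3, -2.8, 4.2, 0, 0, 0]
    - [0.3, -2.8, 4.2, 0, 0, 0]

```text
clock: 3.53
eef_pos: [587.8, 255.9, 152.2]
eef_rot: [-3.141, -0.0, -0.058]
wrist_force: [0.2, -1.5, -0.1]
finger_gap: 93.8
```

```bash
python3 - <<'E'
from h import *
wrist("w2"); print(cur()[1])
E
```

```text
[587.77956475 256.01901136 152.06092699]
```

View pics/w2.png

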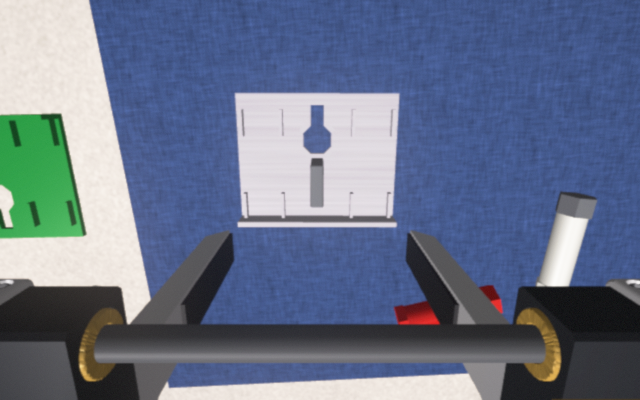

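The rack is now squarely below. The hole is at (317,139) and the rib at about (317,183). I will refine its pose from a crop.

```bash
python3 - <<'E'
from h import *
c=pickle.load(open("w2.pkl","rb"))
crop(c,228,85,408,235,4,"w2r",10)
E
```

```text
(no output)
```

View pics/w2r.png

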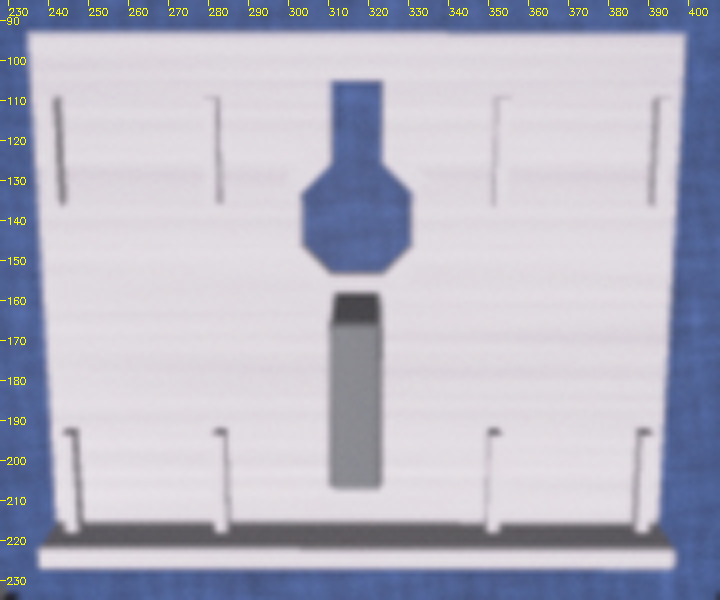

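```bash
python3 - <<'E'
from h import *
np.set_printoptions(precision=3,suppress=True)
d={"w":pickle.load(open("w2.pkl","rb"))};W="w"
o=[(W,(65,80,6),(235,93.2)),(W,(65,-80,6),(399.5,93.2)),(W,(20,0,6),(317.2,139.7)),(W,(54,0,6),(317.3,105.2)),(W,(2,0,51),(316.9,166)),(W,(-38,0,51),(317,207)),(W,(-65,80,28),(237.7,227)),(W,(-65,-80,28),(396.7,227))]
x,r=fit(d,o,Rflat,0,[605,256,-.06]);print("rack",x);print(r)
g=np.r_[x[:2],21]+Rflat(x[2])@[-18,0,0]; print(g); goal(g,Rflat(x[2])@RX)
E
```

```text
rack [605.195 256.812  -0.059]
[[ 0.021  0.006]
 [-0.15   0.118]
 [ 0.046  0.126]
 [-0.087 -0.264]
 [ 0.105 -0.661]
 [ 0.054  0.971]
 [ 0.295 -0.105]
 [-0.296 -0.048]]
[587.225 257.866  21.   ]
row: [-0.07, -0.18, 13.11] [-0.0, -0.0, 0.0] | dist rows 3.1 ang rows 0.0 clk 3.58
```

Emit:
servo_tool:
  series:
    - [-0.07, -0.18, 2, 0, 0, 0]
    - [-0.07, -0.18, 5, 0, 0, 0]
    - [-0.07, -0.18, 8, 0, 0, 0]
    - [-0.07, -0.18, 10, 0, 0, 0]
    - [-0.07, -0.18, 11.5, 0, 0, 0]
    - [-0.07, -0.18, 12.5, 0, 0, 0]
    - [-0.07, -0.18, 13, 0, 0, 0]
    - [-0.07, -0.18, 13.1, 0, 0, 0]
    - [-0.07, -0.18, 13.1, 0, 0, 0]
    - [-0.07, -0.18, 13.1, 0, 0, 0]
  gripper: 4

```text
clock: 4.42
eef_pos: [587.7, 258.2, 22.0]
eef_rot: [-3.141, -0.001, -0.058]
wrist_force: [-0.2, -0.1, 0.6]
finger_gap: 40.4
```

Emit:
servo_tool:
  series:
    - [0, 0, 0, 0, 0, 0]
    - [0, 0, 0, 0, 0, 0]
    - [0, 0, 0, 0, 0, 0]
    - [0, 0, 0, 0, 0, 0]
    - [0, 0, 0, 0, 0, 0]
    - [0, 0, 0, 0, 0, 0]
    - [0, 0, 0, 0, 0, 0]
    - [0, 0, 0, 0, 0, 0]
    - [0, 0, 0, 0, 0, 0]
    - [0, 0, 0, 0, 0, 0]
  gripper: 0
  grip_force: 50

```text
clock: 5.25
eef_pos: [587.1, 257.9, 20.8]
eef_rot: [3.142, 0.0, -0.058]
wrist_force: [0.2, 0.3, 0.2]
finger_gap: 0.4
```

```bash
python3 - <<'E'
from h import *
s,p,r=cur(); print(p,s["wrist_force"],s["finger_gap"],s["joints"],s["eef_rot"])
E
```

```text
[587.11073615 257.93779621  20.79922937] [0.22678519 0.2530566  0.24183443] 0.4293268303124231 [ 3.56843889e-01  6.47991206e-01  1.37697531e+00 -4.37573650e-08
  1.11664233e+00  1.98585614e+00] [ 3.14158609e+00  1.48017310e-05 -5.82159017e-02]
```

```bash
python3 - <<'E'
from h import *
wrist("w3"); c=camera("scene"); crop(c,270,190,380,300,6,"s3",10)
c=camera("side"); crop(c,220,190,330,300,6,"d3",10)
E
```

```text
(no output)
```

View pics/w3.png

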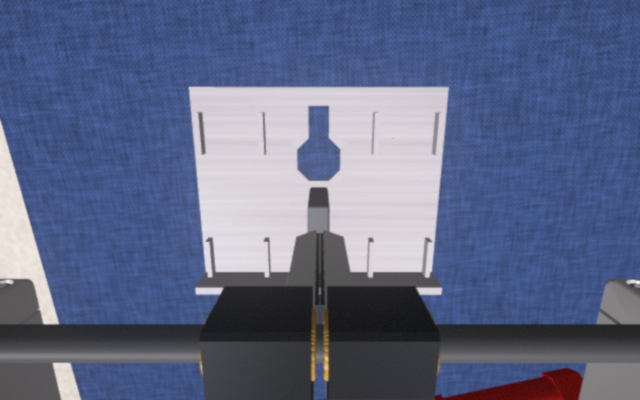

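View pics/s3.png

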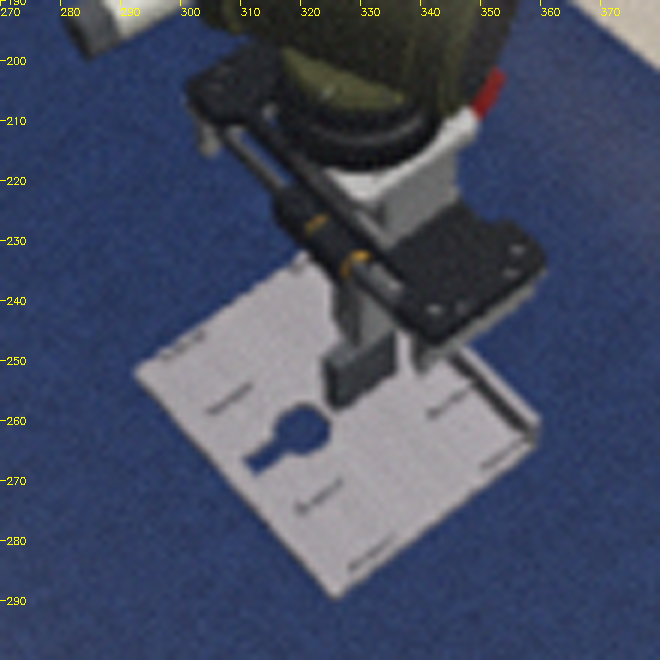

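View pics/d3.png

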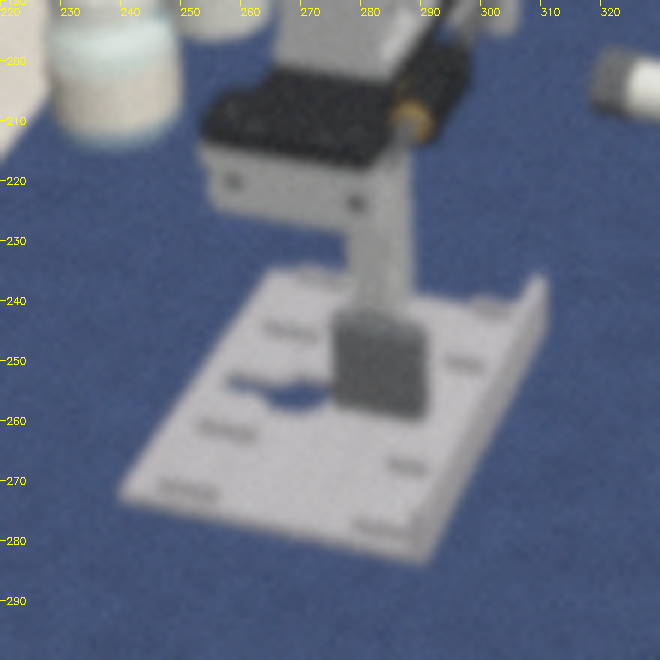

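```bash
python3 - <<'E'
from h import *
np.set_printoptions(precision=1,suppress=True)
s,p,r=cur();d=pickle.load(open("cam0.pkl","rb"));d["w"]=pickle.load(open("w3.pkl","rb"))
for n in("scene","side","w"):
    print(n,proj(d[n],np.array([p,p-19*r[:,2],p-30*r[:,2],p-60*r[:,2],p+8*r[:,0],p-8*r[:,0]])).tolist())
print(s["finger_gap"])
c=d["w"];crop(c,270,170,370,300,6,"w3c",10)
E
```

```text
scene [[329.7349273649605, 251.06991965382224], [329.71374403671643, 247.76999816404035], [329.7012503882672, 245.82374786151246], [329.66628830008045, 240.37738245537722], [327.66840593293745, 252.5540252692307], [331.79178374624087, 249.59275515010916]]
side [[283.76841729890236, 253.2721666389059], [283.5046848020392, 247.18636832325237], [283.3498634698465, 243.61376572822928], [282.9194436039434, 233.68154832577454], [280.77627686228413, 252.69618897429632], [286.77122737065145, 253.85019817486784]]
w [[319.0947761313671, 223.17274842134862], [319.094958486776, 233.9738722726501], [319.0950795364672, 241.14378687164165], [319.095487168355, 265.2882996866352], [319.09757809668844, 211.19085952106568], [319.09202579914995, 234.93384154192506]]
0.7059507035878317
```

View pics/w3c.png

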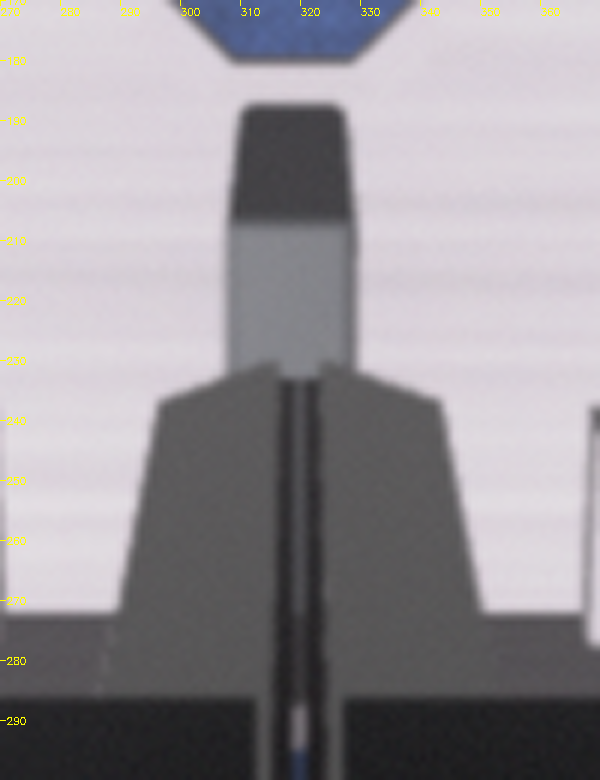

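The fingers closed to 0.4 mm, so they missed the rib. All three views put the fingertips above the rib top, about 30 mm short of the reported TCP. I will raise the arm and measure the true tip before trying again.

Emit:
servo_tool:
  series:
    - [0, 0, -1, 0, 0, 0]
    - [0, 0, -3, 0, 0, 0]
    - [0, 0, -5, 0, 0, 0]
    - [0, 0, -7, 0, 0, 0]
    - [0, 0, -9, 0, 0, 0]
    - [0, 0, -10, 0, 0, 0]
    - [0, 0, -10, 0, 0, 0]
    - [0, 0, -10, 0, 0, 0]
    - [0, 0, -10, 0, 0, 0]
    - [0, 0, -10, 0, 0, 0]

```text
clock: 6.23
eef_pos: [586.6, 257.8, 119.4]
eef_rot: [3.141, 0.002, -0.058]
wrist_force: [-0.0, -0.2, 0.2]
finger_gap: 0.6
```

```bash
python3 - <<'E'
from h import *
np.set_printoptions(precision=1,suppress=True)
s,p,r=cur(); print(p,s["finger_gap"])
wrist("w4"); c=camera("scene"); e=camera("side")
pickle.dump((c,e),open("t4.pkl","wb"))
for cc in(c,e): print(proj(cc,np.array([p-k*r[:,2] for k in(0,20,30,40)])))
crop(c,290,190,370,270,8,"s4",10); crop(e,240,180,320,260,8,"d4",10)
E
```

```text
[586.6 257.8 119.4] 0.5917710974688555
[[329.7 232.9]
 [329.7 229. ]
 [329.7 227. ]
 [329.7 224.9]]
[[282.6 220.5]
 [282.3 213.4]
 [282.1 209.9]
 [281.9 206.3]]
```

View pics/s4.png

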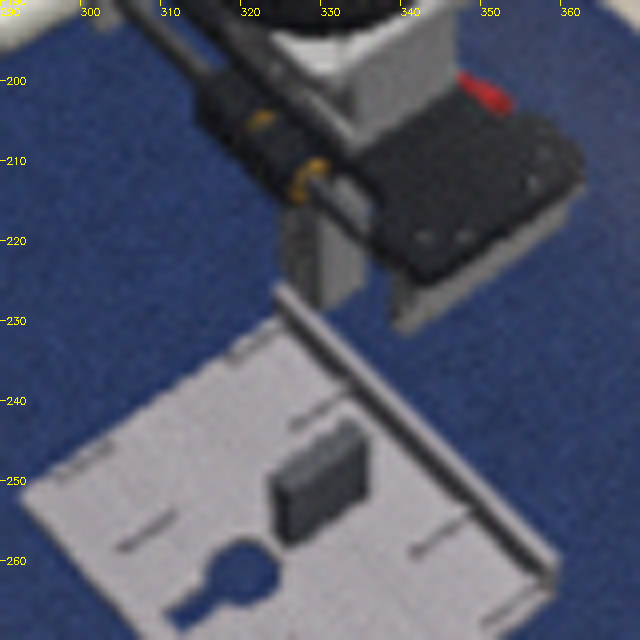

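View pics/d4.png

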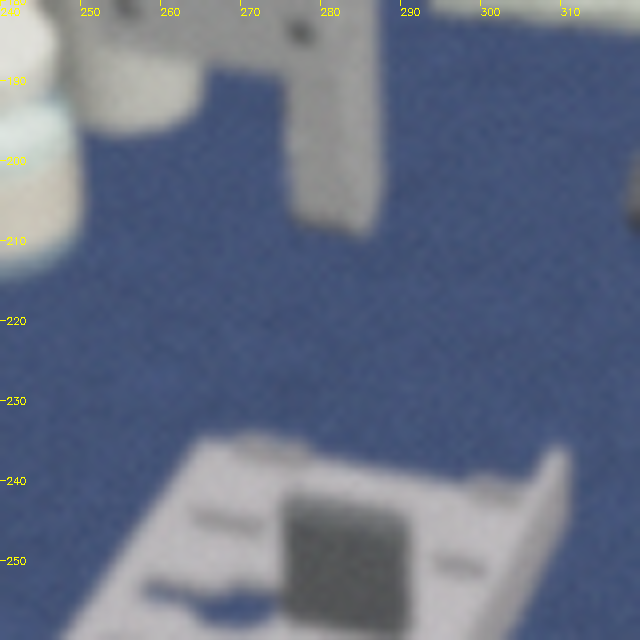

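View pics/w4.png

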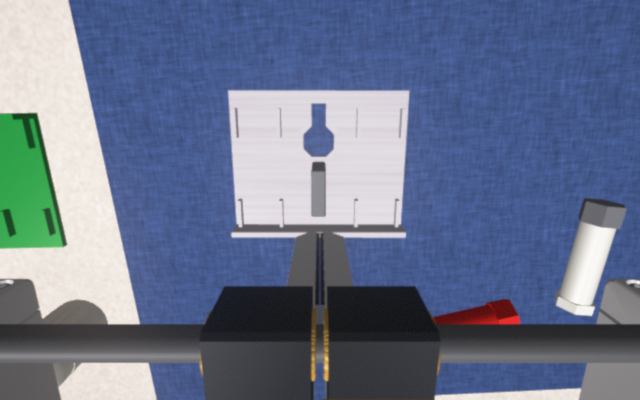

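The fingertips really sit about 33.5 mm behind the reported TCP: the open-gap scale in the wrist image gives 33.6, the inner edge row gives 33.5, and the side view agrees. I will work with that offset, so the TCP has to go to z≈-12 for the rib.

```bash
python3 - <<'E'
from h import *
goal([587.2,257.9,-12],Rflat(-.059)@RX)
E
```

```text
row: [0.05, -0.01, 13.2] [0.0, 0.001, 0.001] | dist rows 3.2 ang rows 0.0 clk 6.38
```

Emit:
servo_tool:
  series:
    - [0, 0, 0, 0, 0, 0]
    - [0.05, 0, 1, 0, 0, 0]
    - [0.05, 0, 3, 0, 0, 0]
    - [0.05, 0, 5, 0, 0, 0]
    - [0.05, 0, 7, 0, 0, 0]
    - [0.05, 0, 8, 0, 0, 0]
    - [0.05, 0, 8.5, 0, 0, 0]
    - [0.05, 0, 9, 0, 0, 0]
    - [0.05, 0, 9.5, 0, 0, 0]
    - [0.05, 0, 10, 0, 0, 0]
  gripper: 4

```text
clock: 7.22
eef_pos: [588.1, 258.1, 21.3]
eef_rot: [-3.141, -0.001, -0.058]
wrist_force: [-0.0, 0.5, 0.9]
finger_gap: 40.0
```

Emit:
servo_tool:
  series:
    - [0, 0, 0.5, 0, 0, 0]
    - [0, 0, 1, 0, 0, 0]
    - [0, 0, 1.5, 0, 0, 0]
    - [0, 0, 2, 0, 0, 0]
    - [0, 0, 2.5, 0, 0, 0]
    - [0, 0, 2.8, 0, 0, 0]
    - [0, 0, 3, 0, 0, 0]
    - [0, 0, 3.1, 0, 0, 0]
    - [0, 0, 3.1, 0, 0, 0]
    - [0, 0, 3.1, 0, 0, 0]

```text
clock: 8.05
eef_pos: [587.7, 258.0, -10.0]
eef_rot: [-3.141, -0.0, -0.058]
wrist_force: [-0.0, -0.0, -0.6]
finger_gap: 39.7
```

Emit:
servo_tool:
  series:
    - [0, 0, 0, 0, 0, 0]
    - [0, 0, 0, 0, 0, 0]
    - [0, 0, 0, 0, 0, 0]
    - [0, 0, 0, 0, 0, 0]
    - [0, 0, 0, 0, 0, 0]
    - [0, 0, 0, 0, 0, 0]
    - [0, 0, 0, 0, 0, 0]
    - [0, 0, 0, 0, 0, 0]
    - [0, 0, 0, 0, 0, 0]
    - [0, 0, 0, 0, 0, 0]
  gripper: 0
  grip_force: 50

```text
clock: 8.88
eef_pos: [587.6, 258.0, -10.1]
eef_rot: [-3.142, -0.0, -0.058]
wrist_force: [0.0, 0.1, 2.0]
finger_gap: 11.6
```

```bash
python3 - <<'E'
from h import *
wrist("w5"); c=camera("side"); crop(c,220,190,330,300,6,"d5",10)
E
```

```text
(no output)
```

View pics/w5.png

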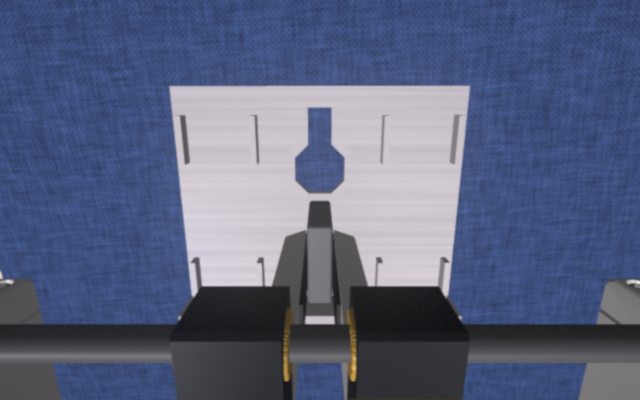

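View pics/d5.png

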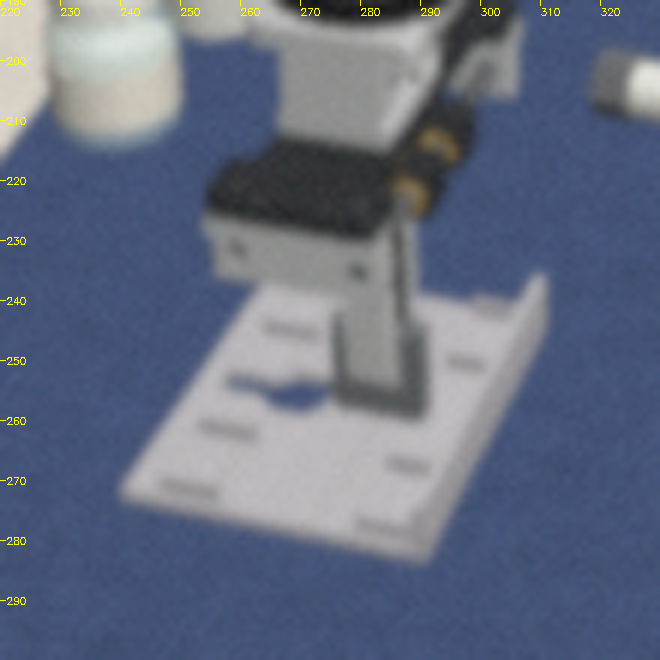

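```bash
python3 - <<'E'
from h import *
np.set_printoptions(precision=3,suppress=True)
c=pickle.load(open("w5.pkl","rb"));d={"w":c};W="w"
o=[(W,(65,80,6),(170,86)),(W,(65,-80,6),(469.5,86)),(W,(20,0,6),(319.5,168.5)),(W,(54,0,6),(319.5,107.5))]
x,r=fit(d,o,Rflat,0,[605,256,-.06]);print(x);print(r)
s,p,Rt=cur()
# avg with earlier
T=np.eye(4);T[:3,:3]=Rt;T[:3,3]=p
Q=np.eye(4);Q[:3,:3]=Rflat(x[2]);Q[:3,3]=[x[0],x[1],0]
G=np.linalg.inv(T)@Q; print(G); np.save("G.npy",G)
E
```

```text
[605.486 256.64   -0.058]
[[-0.726 -0.113]
 [ 0.387 -0.065]
 [ 0.11   0.747]
 [ 0.127 -0.269]]
[[  1.     -0.      0.     17.896]
 [ -0.     -1.     -0.      0.279]
 [  0.      0.     -1.    -10.099]
 [  0.      0.      0.      1.   ]]
```

Emit:
servo_tool:
  series:
    - [0, 0, -0.5, 0, 0, 0]
    - [0, 0, -1, 0, 0, 0]
    - [0, 0, -2, 0, 0, 0]
    - [0, 0, -4, 0, 0, 0]
    - [0, 0, -7, 0, 0, 0]
    - [0, 0, -10, 0, 0, 0]
    - [0, 0, -13, 0, 0, 0]
    - [0, 0, -16, 0, 0, 0]
    - [0, 0, -19, 0, 0, 0]
    - [0, 0, -22, 0, 0, 0]

```text
clock: 9.82
eef_pos: [587.2, 257.7, 212.3]
eef_rot: [-3.141, -0.0, -0.058]
wrist_force: [0.2, 0.6, -3.2]
finger_gap: 11.8
```

```bash
cat >> h.py <<'E'
PAN=[631.9,-249.0,0.04]
def Tpan():
    T=np.eye(4);T[:3,:3]=Rpanel(PAN[2]);T[:3,3]=[PAN[0],PAN[1],145];return T
def rackgoal(px,py,pz,yaw=0):
    "rack origin at panel px,py,pz"
    A=np.eye(4);A[:3,3]=[px,py,pz];A[:3,:3]=Rflat(yaw)
    T=Tpan()@A@np.linalg.inv(np.load("G.npy")); print(T[:3,3].round(1)); goal(T[:3,3],T[:3,:3]); return T
E
python3 - <<'E'
from h import *
rackgoal(-20,0,60)
E
```

```text
[ 572.3 -251.1  164.1]
row: [1.47, 50.88, 4.81] [0.03, 0.61, -0.095] | dist rows 12.3 ang rows 4.9 clk 9.82
```

```bash
python3 - <<'E'
from h import *
rackgoal(-20,0,130)
E
```

```text
[ 532.2 -252.7  221.5]
row: [-2.52, 51.28, -0.93] [0.03, 0.61, -0.095] | dist rows 12.3 ang rows 4.9 clk 9.82
```

Emit:
servo_tool:
  series:
    - [0, 2, -1, 0, 0.03, 0]
    - [0, 5, -2, 0, 0.08, -0.01]
    - [-0.3, 8.5, -3, 0.01, 0.14, -0.02]
    - [-0.6, 12, -4, 0.01, 0.2, -0.03]
    - [-1, 15.5, -5, 0.01, 0.27, -0.04]
    - [-1.3, 19, -5, 0.02, 0.34, -0.05]
    - [-1.6, 22.5, -5, 0.02, 0.4, -0.06]
    - [-1.9, 26, -5, 0.02, 0.46, -0.07]
    - [-2.1, 29.5, -5, 0.03, 0.52, -0.08]
    - [-2.3, 33, -5, 0.03, 0.56, -0.09]

```text
clock: 10.65
eef_pos: [544.2, -71.5, 260.8]
eef_rot: [-3.139, -0.565, 0.034]
wrist_force: [0.9, 0.4, -4.0]
finger_gap: 11.4
```

```bash
python3 - <<'E'
from h import *
rackgoal(-20,0,130); print(cur()[0]["joints"])
E
```

```text
[ 532.2 -252.7  221.5]
row: [-3.65, 18.07, 2.29] [0.0, 0.046, -0.004] | dist rows 4.5 ang rows 0.4 clk 10.65
[-0.29638146 -0.1060731   1.86566453  0.23576571  0.85672079  1.13237946]
```

Emit:
servo_tool:
  series:
    - [-0.6, 3, 0, 0, 0.01, 0]
    - [-1.3, 6, 0.3, 0, 0.02, 0]
    - [-2, 9, 0.8, 0, 0.03, 0]
    - [-2.6, 12, 1.3, 0, 0.04, 0]
    - [-3.2, 15, 1.8, 0, 0.046, -0.004]
    - [-3.6, 17, 2.2, 0, 0.046, -0.004]
    - [-3.65, 18, 2.3, 0, 0.046, -0.004]
    - [-3.65, 18, 2.3, 0, 0.046, -0.004]
    - [-3.65, 18, 2.3, 0, 0.046, -0.004]
    - [-3.65, 18, 2.3, 0, 0.046, -0.004]

```text
clock: 11.48
eef_pos: [533.3, -249.5, 220.9]
eef_rot: [-3.14, -0.607, 0.039]
wrist_force: [-0.2, 0.7, -3.5]
finger_gap: 11.6
```

```bash
python3 - <<'E'
from h import *
rackgoal(-20,0,130); wrist("w6"); c=camera("scene");crop(c,150,80,310,200,5,"s6",10); c=camera("side"); crop(c,270,80,370,190,6,"d6",10)
E
```

```text
[ 532.2 -252.7  221.5]
row: [-0.08, 0.31, -0.12] [-0.001, 0.004, -0.001] | dist rows 0.1 ang rows 0.0 clk 11.48
```

View pics/w6.png

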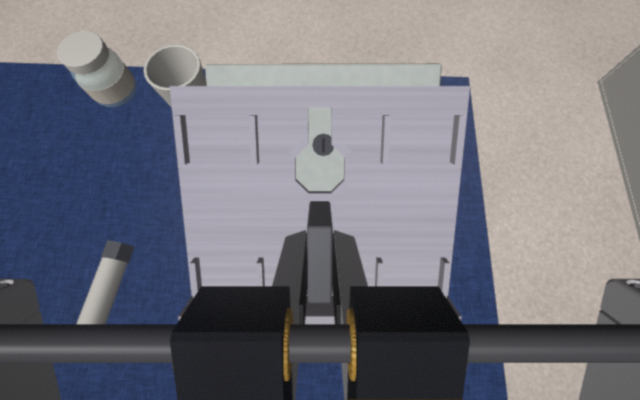

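View pics/s6.png

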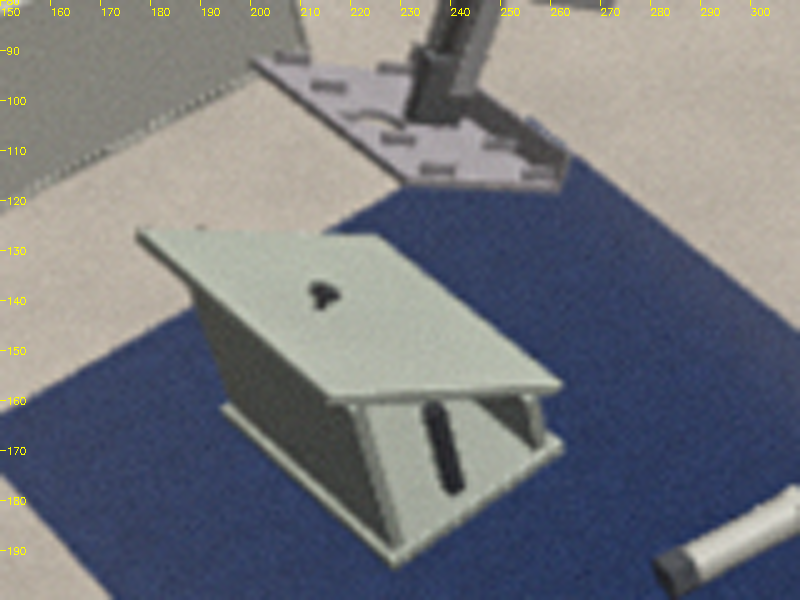

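```bash
python3 - <<'E'
from h import *
np.set_printoptions(precision=2,suppress=True)
c=pickle.load(open("w6.pkl","rb")); crop(c,280,95,360,205,7,"w6c",10)
T=Tpan()
for p in [(0,0,14),(5,0,14),(0,5,14),(70,105,0),(70,-105,0)]: print(p,proj(c,(T[:3,:3]@p+T[:3,3])[None]))
E
```

```text
(0, 0, 14) [[323.25 144.54]]
(5, 0, 14) [[323.27 138.91]]
(0, 5, 14) [[317.66 144.54]]
(70, 105, 0) [[204.1   62.83]]
(70, -105, 0) [[442.57  62.8 ]]
```

View pics/w6c.png

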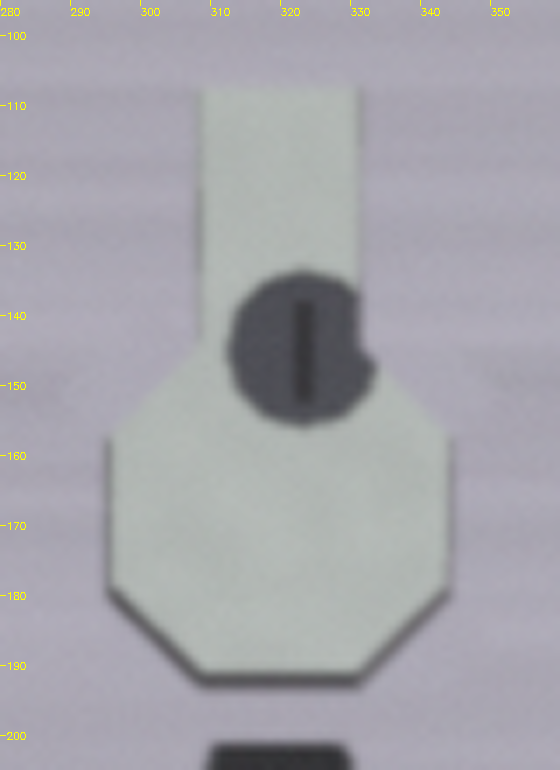

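```bash
python3 - <<'E'
from h import *
rackgoal(-20.4,0,26)
E
```

```text
[ 591.4 -250.3  136.1]
row: [-0.07, 0.32, 10.27] [-0.001, 0.004, -0.0] | dist rows 2.5 ang rows 0.0 clk 11.63
```

Emit:
servo_tool:
  series:
    - [0, 0.3, 0.5, 0, 0.004, 0]
    - [-0.07, 0.32, 2, 0, 0.004, 0]
    - [-0.07, 0.32, 4, 0, 0.004, 0]
    - [-0.07, 0.32, 6, 0, 0.004, 0]
    - [-0.07, 0.32, 8, 0, 0.004, 0]
    - [-0.07, 0.32, 9.3, 0, 0.004, 0]
    - [-0.07, 0.32, 10, 0, 0.004, 0]
    - [-0.07, 0.32, 10.2, 0, 0.004, 0]
    - [-0.07, 0.32, 10.2, 0, 0.004, 0]
    - [-0.07, 0.32, 10.2, 0, 0.004, 0]

```text
clock: 12.47
eef_pos: [590.8, -251.5, 136.7]
eef_rot: [-3.14, -0.611, 0.038]
wrist_force: [-0.3, 0.2, -2.6]
finger_gap: 11.2
```

```bash
python3 - <<'E'
from h import *
np.set_printoptions(precision=2,suppress=True)
rackgoal(-20.4,0,26); c=wrist("w7"); crop(c,270,85,370,215,6,"w7c",10)
T=Tpan();print(proj(c,(T[:3,:3]@np.array([-.4,0,14])+T[:3,3])[None]))
c=camera("side"); crop(c,270,80,370,190,6,"d7",10)
E
```

```text
[ 591.4 -250.3  136.1]
row: [0.01, -0.12, 0.09] [-0.0, -0.0, -0.001] | dist rows 0.0 ang rows 0.0 clk 12.47
[[317.89 163.38]]
```

View pics/w7c.png

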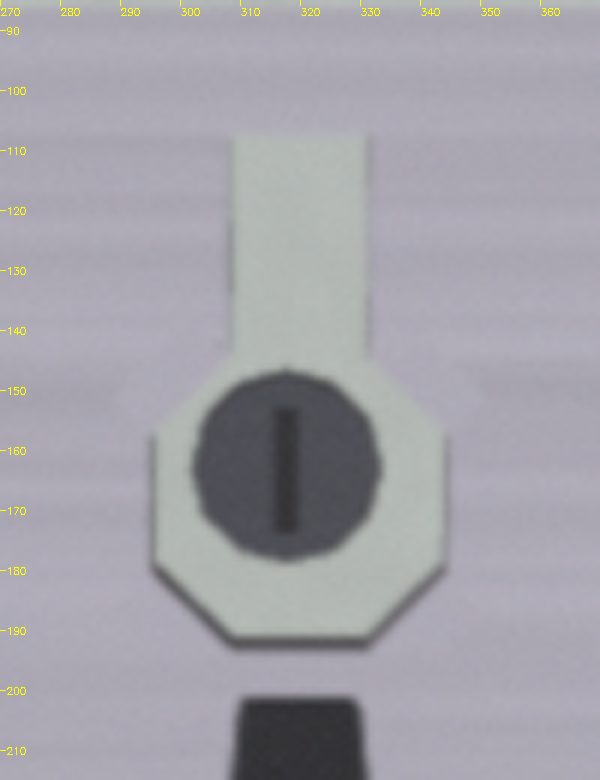

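View pics/d7.png

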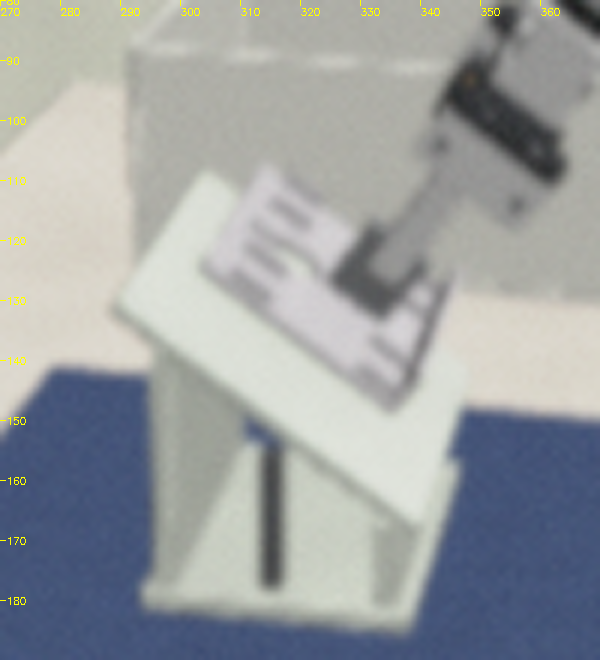

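Emit:
servo_tool:
  series:
    - [0, -0.12, 0, 0, 0, 0]
    - [0, -0.12, 0.2, 0, 0, 0]
    - [0, -0.12, 0.5, 0, 0, 0]
    - [0, -0.12, 0.8, 0, 0, 0]
    - [0, -0.12, 1.1, 0, 0, 0]
    - [0, -0.12, 1.4, 0, 0, 0]
    - [0, -0.12, 1.7, 0, 0, 0]
    - [0, -0.12, 2, 0, 0, 0]
    - [0, -0.12, 2.2, 0, 0, 0]
    - [0, -0.12, 2.3, 0, 0, 0]

```text
clock: 13.4
eef_pos: [604.0, -249.6, 116.8]
eef_rot: [-3.139, -0.61, 0.037]
wrist_force: [-0.2, 0.6, -2.7]
finger_gap: 11.6
```

```bash
python3 - <<'E'
from h import *
rackgoal(-20.4,0,1); c=wrist("w8"); crop(c,270,85,370,215,6,"w8c",10)
c=camera("side"); crop(c,270,80,370,190,6,"d8",10)
E
```

```text
[ 605.8 -249.8  115.6]
row: [0.07, 0.03, 0.2] [-0.001, 0.001, -0.002] | dist rows 0.1 ang rows 0.0 clk 13.40
```

View pics/w8c.png

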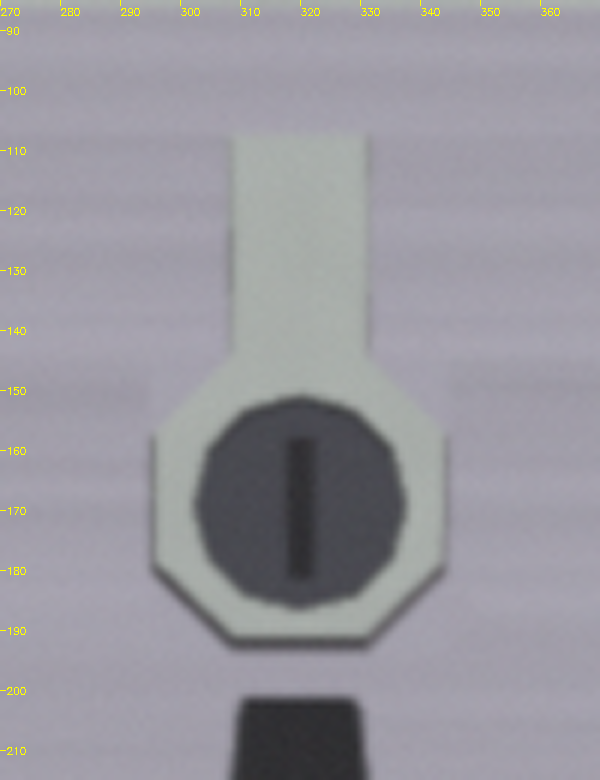

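View pics/d8.png

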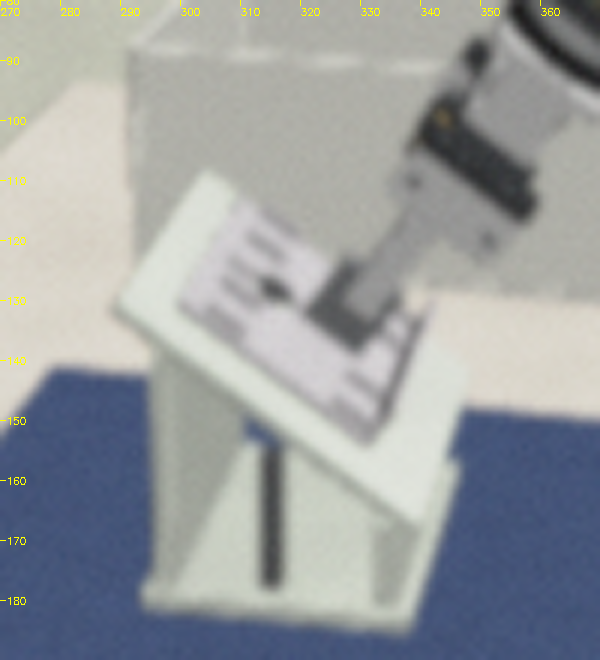

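The head is centred in the hole (320,168) and passing through. I will ease the rack down to contact.

Emit:
servo_tool:
  series:
    - [0, 0.03, 0.03, 0, 0, 0]
    - [0, 0.03, 0.06, 0, 0, 0]
    - [0, 0.03, 0.09, 0, 0, 0]
    - [0, 0.03, 0.12, 0, 0, 0]
    - [0, 0.03, 0.15, 0, 0, 0]
    - [0, 0.03, 0.18, 0, 0, 0]
    - [0, 0.03, 0.2, 0, 0, 0]
    - [0, 0.03, 0.2, 0, 0, 0]
    - [0, 0.03, 0.2, 0, 0, 0]
    - [0, 0.03, 0.2, 0, 0, 0]

```text
clock: 14.33
eef_pos: [605.1, -249.9, 115.6]
eef_rot: [-3.14, -0.611, 0.038]
wrist_force: [0.3, 0.7, -3.1]
finger_gap: 11.7
```

```bash
python3 - <<'E'
from h import *
s,p,Rt=cur(); rackgoal(-20.4,0,0); print("tool force",Rt.T@s["wrist_force"],s["moment"],(Tpan()[:3,:3].T@s["wrist_force"]).round(1))
E
```

```text
[ 606.3 -249.7  114.8]
row: [0.06, -0.01, 0.14] [-0.001, 0.0, -0.002] | dist rows 0.0 ang rows 0.0 clk 14.33
tool force [-1.48569908 -0.7135173   2.72713429] [-0.04171832  0.67979751  0.01267374] [-1.5  0.7 -2.7]
```

Emit:
servo_tool:
  series:
    - [0, 0, 0.03, 0, 0, 0]
    - [0, 0, 0.06, 0, 0, 0]
    - [0, 0, 0.09, 0, 0, 0]
    - [0, 0, 0.12, 0, 0, 0]
    - [0, 0, 0.14, 0, 0, 0]
    - [0, 0, 0.16, 0, 0, 0]
    - [0, 0, 0.18, 0, 0, 0]
    - [0, 0, 0.2, 0, 0, 0]
    - [0, 0, 0.2, 0, 0, 0]
    - [0, 0, 0.2, 0, 0, 0]

```text
clock: 15.17
eef_pos: [606.1, -249.9, 113.9]
eef_rot: [-3.14, -0.611, 0.037]
wrist_force: [-1.7, 0.5, -2.3]
finger_gap: 11.7
```

```bash
python3 - <<'E'
from h import *
s,p,Rt=cur(); rackgoal(-20.4,0,0); print(s["moment"],(Tpan()[:3,:3].T@s["wrist_force"]).round(1))
E
```

```text
[ 606.3 -249.7  114.8]
row: [0.06, -0.01, -0.06] [-0.001, 0.0, -0.002] | dist rows 0.0 ang rows 0.0 clk 15.17
[0.08624894 0.74435528 0.04404995] [-2.7  0.6 -0.9]
```

Emit:
servo_tool:
  series:
    - [0, 0, 0.02, 0, 0, 0]
    - [0, 0, 0.04, 0, 0, 0]
    - [0, 0, 0.06, 0, 0, 0]
    - [0, 0, 0.08, 0, 0, 0]
    - [0, 0, 0.08, 0, 0, 0]
    - [0, 0, 0.08, 0, 0, 0]
    - [0, 0, 0.08, 0, 0, 0]
    - [0, 0, 0.08, 0, 0, 0]
    - [0, 0, 0.08, 0, 0, 0]
    - [0, 0, 0.08, 0, 0, 0]

```text
clock: 16.0
eef_pos: [606.2, -249.9, 113.9]
eef_rot: [-3.14, -0.611, 0.038]
wrist_force: [-18.3, 3.6, 9.6]
finger_gap: 11.9
```

```bash
python3 - <<'E'
from h import *
s,p,Rt=cur(); rackgoal(-20.4,0,0); print(s["moment"],(Tpan()[:3,:3].T@s["wrist_force"]).round(1))
E
```

```text
[ 606.3 -249.7  114.8]
row: [0.06, -0.01, -0.06] [-0.001, 0.0, -0.001] | dist rows 0.0 ang rows 0.0 clk 16.00
[0.45176009 1.82541406 0.37989338] [-9.4  4.3 18.3]
```

The rack is flat on the panel at about 18 N. I will relieve the pressure and slide down the slope (tool -x).

Emit:
servo_tool:
  series:
    - [0, 0, -0.06, 0, 0, 0]
    - [-0.2, 0, -0.07, 0, 0, 0]
    - [-0.5, 0, -0.07, 0, 0, 0]
    - [-0.8, 0, -0.07, 0, 0, 0]
    - [-1.1, 0, -0.07, 0, 0, 0]
    - [-1.4, 0, -0.07, 0, 0, 0]
    - [-1.7, 0, -0.07, 0, 0, 0]
    - [-2, 0, -0.07, 0, 0, 0]
    - [-2.2, 0, -0.07, 0, 0, 0]
    - [-2.4, 0, -0.07, 0, 0, 0]

```text
clock: 16.83
eef_pos: [586.6, -250.8, 100.2]
eef_rot: [-3.14, -0.611, 0.037]
wrist_force: [0.3, 0.3, 3.0]
finger_gap: 11.8
```

```bash
python3 - <<'E'
from h import *
s,p,Rt=cur(); rackgoal(-50.4,0,-.6); print(s["moment"],(Tpan()[:3,:3].T@s["wrist_force"]).round(1))
c=wrist("w9"); crop(c,270,85,370,215,6,"w9c",10)
E
```

```text
[ 582.1 -250.7   97.1]
row: [-0.54, -0.02, 0.0] [-0.0, -0.0, -0.002] | dist rows 0.1 ang rows 0.0 clk 16.83
[0.00287271 0.02870666 0.0289503 ] [1.9 0.3 2.3]
```

View pics/w9c.png

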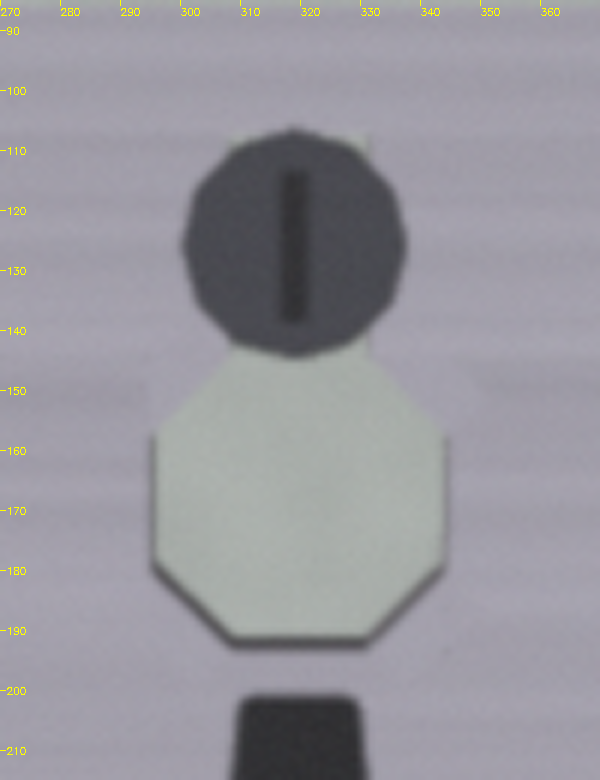

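Emit:
servo_tool:
  series:
    - [-0.15, -0.03, 0, 0, 0, 0]
    - [-0.3, -0.04, 0, 0, 0, 0]
    - [-0.4, -0.04, 0, 0, 0, 0]
    - [-0.5, -0.04, 0, 0, 0, 0]
    - [-0.55, -0.04, 0, 0, 0, 0]
    - [-0.6, -0.04, 0, 0, 0, 0]
    - [-0.64, -0.04, 0, 0, 0, 0]
    - [-0.68, -0.04, 0, 0, 0, 0]
    - [-0.7, -0.04, 0, 0, 0, 0]
    - [-0.7, -0.04, 0, 0, 0, 0]

```text
clock: 17.72
eef_pos: [581.7, -250.5, 96.8]
eef_rot: [-3.14, -0.612, 0.038]
wrist_force: [8.4, -0.4, 3.9]
finger_gap: 11.6
```

```bash
python3 - <<'E'
from h import *
s,p,Rt=cur(); rackgoal(-50.4,0,-.6); print(s["moment"],(Tpan()[:3,:3].T@s["wrist_force"]).round(1))
c=wrist("w10"); crop(c,270,85,370,215,6,"w10c",10)
E
```

```text
[ 582.1 -250.7   97.1]
row: [0.05, 0.02, 0.01] [0.0, -0.001, -0.001] | dist rows 0.0 ang rows 0.0 clk 17.72
[ 0.15861947 -1.35743898  0.04882594] [ 9.1 -0.7 -1.6]
```

View pics/w10c.png

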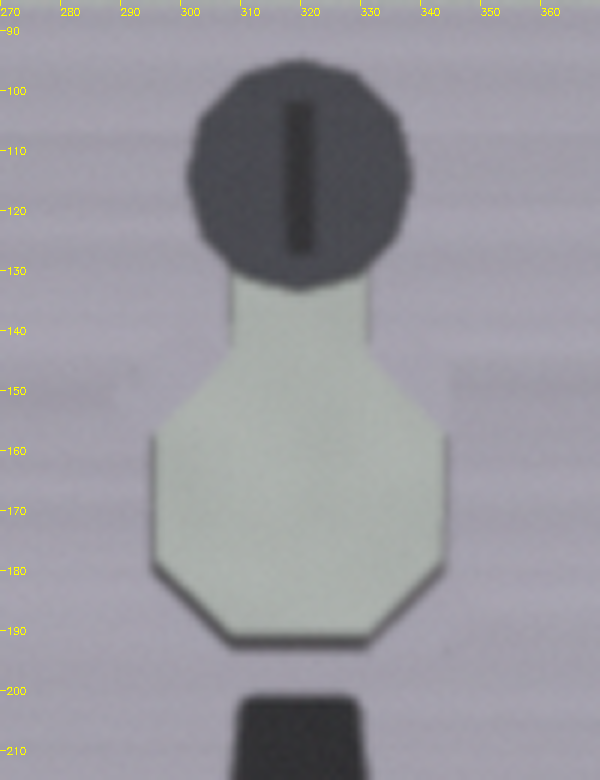

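The screw is at the slot end with a 9 N stop force, so it is home. I will release and back out along the normal.

Emit:
servo_tool:
  series:
    - [0.02, 0, 0, 0, 0, 0]
    - [0.02, 0, 0, 0, 0, 0]
    - [0.02, 0, 0, 0, 0, 0]
    - [0.02, 0, 0, 0, 0, 0]
    - [0.02, 0, 0, 0, 0, 0]
    - [0.02, 0, -0.5, 0, 0, 0]
    - [0.02, 0, -1.5, 0, 0, 0]
    - [0.02, 0, -3, 0, 0, 0]
    - [0.02, 0, -5, 0, 0, 0]
    - [0.02, 0, -8, 0, 0, 0]
  gripper: 4.5

```text
clock: 18.6
eef_pos: [534.1, -251.8, 161.5]
eef_rot: [-3.138, -0.609, 0.037]
wrist_force: [-0.6, -0.1, -0.6]
finger_gap: 45.4
```

```bash
python3 - <<'E'
from h import *
wrist("w11"); c=camera("side"); crop(c,270,80,370,190,6,"d11",10)
goal([500,0.0,200],Rflat(-.13)@RX)
E
```

```text
row: [-0.06, -25.45, -4.26] [-0.049, -0.613, 0.163] | dist rows 6.2 ang rows 5.1 clk 18.70
```

View pics/w11.png

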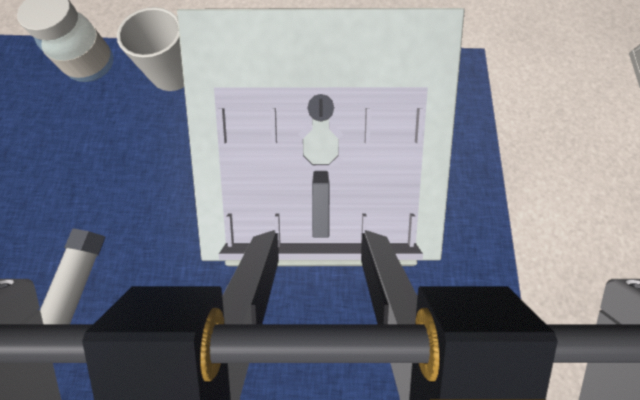

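View pics/d11.png

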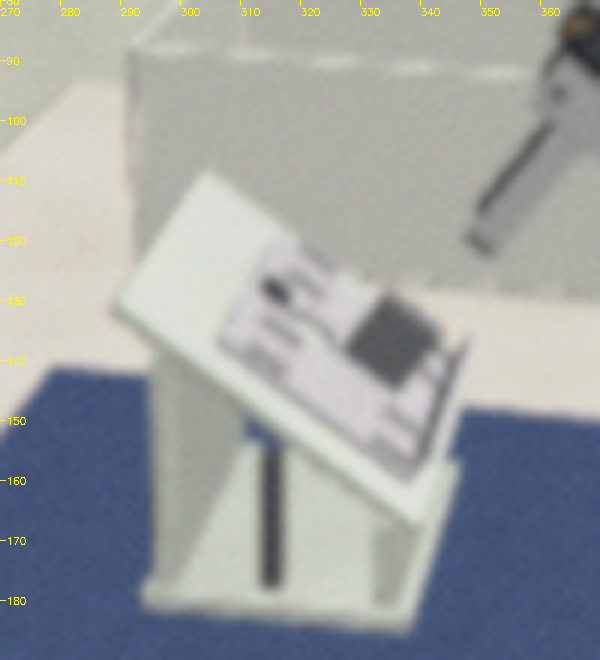

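Emit:
servo_tool:
  series:
    - [0, -1.5, -2, 0, -0.03, 0]
    - [0, -4.5, -3, 0, -0.1, 0.02]
    - [0, -8, -4, -0.01, -0.2, 0.05]
    - [0, -11.5, -4.2, -0.02, -0.3, 0.08]
    - [0, -15, -4.2, -0.03, -0.4, 0.1]
    - [0, -18.5, -4.2, -0.04, -0.5, 0.13]
    - [0, -21.5, -4.2, -0.05, -0.58, 0.15]
    - [0, -24, -4.2, -0.05, -0.61, 0.16]
    - [0, -25.4, -4.2, -0.05, -0.613, 0.163]
    - [0, -25.4, -4.2, -0.05, -0.613, 0.163]
  gripper: 6

```text
clock: 19.53
eef_pos: [501.2, 2.9, 196.2]
eef_rot: [-3.139, 0.005, -0.126]
wrist_force: [-0.2, -1.1, 0.3]
finger_gap: 60.1
```

```bash
python3 - <<'E'
from h import *
c=wrist("w12"); print(cur()[1])
E
```

```text
[501.18764061   1.3834892  196.31351914]
```

View pics/w12.png

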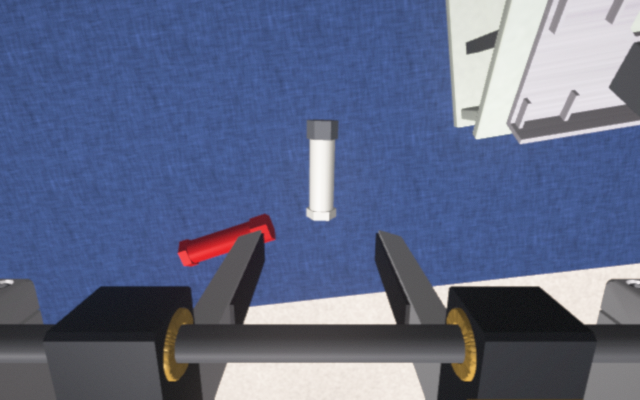

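The white tube (322,170) lies nearly straight. The red tube's end, near (268,228), may be close to the left finger. I will measure both.

```bash
python3 - <<'E'
from h import *
c=pickle.load(open("w12.pkl","rb")); crop(c,255,110,345,245,6,"w12c",10)
E
```

```text
(no output)
```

View pics/w12c.png

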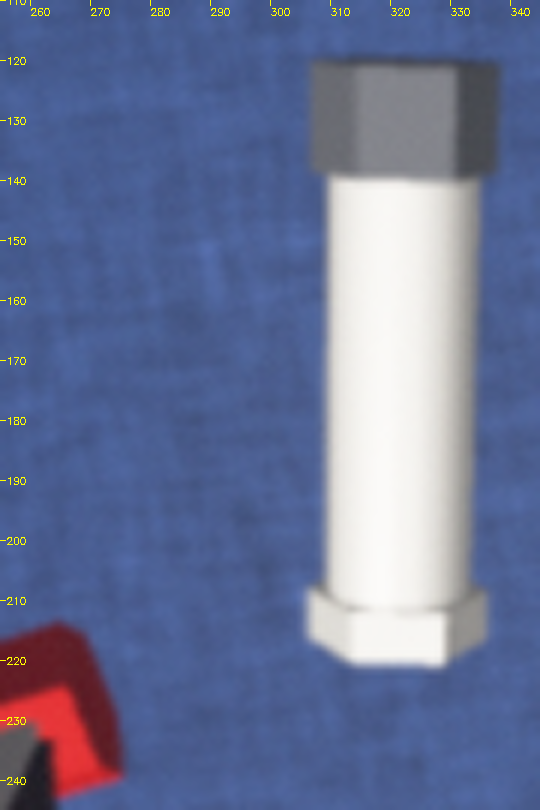

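```bash
python3 - <<'E'
from h import *
np.set_printoptions(precision=3,suppress=True)
c=pickle.load(open("w12.pkl","rb"));W="w"
o=[(W,(55,0,15),(322.8,120.7)),(W,(35,0,15),(322.5,139.3)),(W,(-45,0,15),(321.5,212)),(W,(-55,0,15),(321.4,220.7))]
x,r=fit({"w":c},o,Rflat,15,[500,0,-.13]);print(x,r)
# red corner nearest, on z=~25
def ray(u,v,z):
    d=c["pose"][:3,:3]@[(u-c["cx"])/c["fx"],(v-c["cy"])/c["fy"],1]; o=c["pose"][:3,3]; return o+d*(z-o[2])/d[2]
q=ray(275,239,22)-np.r_[x[:2],22]; print("red corner in tube frame",Rflat(x[2]).T@q, Rflat(x[2]).T@(ray(267,224,25)-np.r_[x[:2],25]))
# target: tips 11 below axis -> tip z=4 -> TCP z = 4-33.5
goal(np.r_[x[:2],60],Rflat(x[2])@RX); goal(np.r_[x[:2],-29.0],Rflat(x[2])@RX)
E
```

```text
[499.979   0.145  -0.138] [[-0.018  0.075]
 [ 0.013  0.701]
 [ 0.012 -0.268]
 [-0.006 -0.54 ]]
red corner in tube frame [-81.793  53.995   0.   ] [-62.178  62.391   0.   ]
row: [-0.04, 0.17, 13.63] [-0.002, 0.005, 0.011] | dist rows 3.3 ang rows 0.1 clk 19.58
row: [-0.0, 0.19, 22.53] [-0.002, 0.005, 0.011] | dist rows 5.4 ang rows 0.1 clk 19.58
```

Emit:
servo_tool:
  series:
    - [0, 0.18, 2, 0, 0.005, 0.01]
    - [0, 0.18, 5, 0, 0.005, 0.011]
    - [0, 0.18, 8, 0, 0.005, 0.011]
    - [0, 0.18, 11, 0, 0.005, 0.011]
    - [0, 0.18, 14, 0, 0.005, 0.011]
    - [0, 0.18, 16, 0, 0.005, 0.011]
    - [0, 0.18, 18, 0, 0.005, 0.011]
    - [0, 0.19, 19, 0, 0.005, 0.011]
    - [0, 0.19, 20, 0, 0.005, 0.011]
    - [0, 0.19, 20.5, 0, 0.005, 0.011]
  gripper: 6

```text
clock: 20.42
eef_pos: [500.1, -1.3, -9.0]
eef_rot: [-3.139, -0.0, -0.141]
wrist_force: [0.8, -0.1, -0.3]
finger_gap: 59.8
```

```bash
python3 - <<'E'
from h import *
goal([500,.1,-28.5],Rflat(-.138)@RX); 
wrist("w13"); c=camera("side"); crop(c,280,150,390,240,6,"d13",10)
E
```

```text
row: [-0.03, -0.13, 1.95] [-0.003, -0.0, -0.003] | dist rows 0.5 ang rows 0.0 clk 20.42
```

View pics/d13.png

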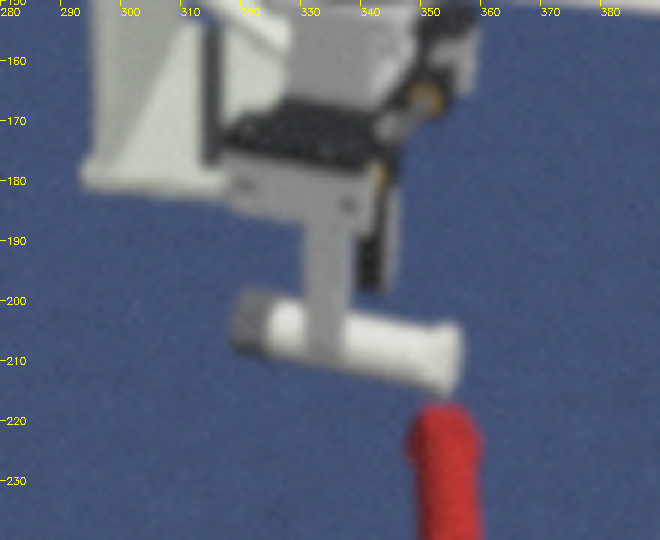

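View pics/w13.png

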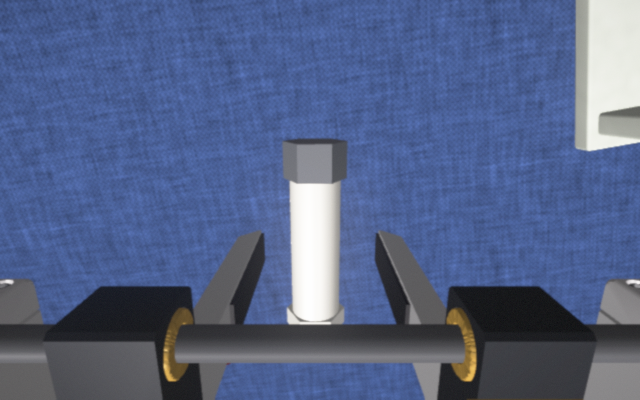

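```bash
python3 - <<'E'
from h import *
np.set_printoptions(precision=1,suppress=True)
s,p,Rt=cur(); c=camera("side")
for k in (28,33.5,38):
    print(k,proj(c,np.array([p+Rt@[x,y,-k] for x in(-8,8) for y in(-30,-42)])).tolist())
E
```

```text
28 [[336.8644656888671, 210.88840998028078], [335.492275158685, 212.9551295782193], [331.67049817293633, 209.79329071153643], [330.2645398495286, 211.84364935663768]]
33.5 [[336.91782192764157, 209.28045212236336], [335.5430200826964, 211.3395196035311], [331.7123604545812, 208.18922669453514], [330.3036403277831, 210.2319568985801]]
38 [[336.96165048379765, 207.9596230517428], [335.5847048729846, 210.0123649315211], [331.7467469672878, 206.87161653246392], [330.33575919828036, 208.90804108852615]]
```

Emit:
servo_tool:
  series:
    - [0, -0.13, 0.4, 0, 0, 0]
    - [0, -0.13, 0.8, 0, 0, 0]
    - [0, -0.13, 1.2, 0, 0, 0]
    - [0, -0.13, 1.5, 0, 0, 0]
    - [0, -0.13, 1.7, 0, 0, 0]
    - [0, -0.13, 1.8, 0, 0, 0]
    - [0, -0.13, 1.9, 0, 0, 0]
    - [0, -0.13, 1.9, 0, 0, 0]
    - [0, -0.13, 1.9, 0, 0, 0]
    - [0, -0.13, 1.9, 0, 0, 0]

```text
clock: 21.4
eef_pos: [500.6, 0.6, -27.3]
eef_rot: [-3.139, -0.001, -0.14]
wrist_force: [-0.6, 0.3, 0.0]
finger_gap: 59.5
```

Emit:
servo_tool:
  series:
    - [0, 0, 0, 0, 0, 0]
    - [0, 0, 0, 0, 0, 0]
    - [0, 0, 0, 0, 0, 0]
    - [0, 0, 0, 0, 0, 0]
    - [0, 0, 0, 0, 0, 0]
    - [0, 0, 0, 0, 0, 0]
    - [0, 0, 0, 0, 0, 0]
    - [0, 0, 0, 0, 0, 0]
    - [0, 0, 0, 0, 0, 0]
    - [0, 0, 0, 0, 0, 0]
  gripper: 0
  grip_force: 20

```text
clock: 22.23
eef_pos: [500.5, 0.6, -27.4]
eef_rot: [-3.139, -0.001, -0.14]
wrist_force: [-0.1, -0.4, -0.3]
finger_gap: 27.6
```

```bash
python3 - <<'E'
from h import *
c=wrist("w14"); crop(c,260,110,380,260,5,"w14c",10)
E
```

```text
(no output)
```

View pics/w14c.png

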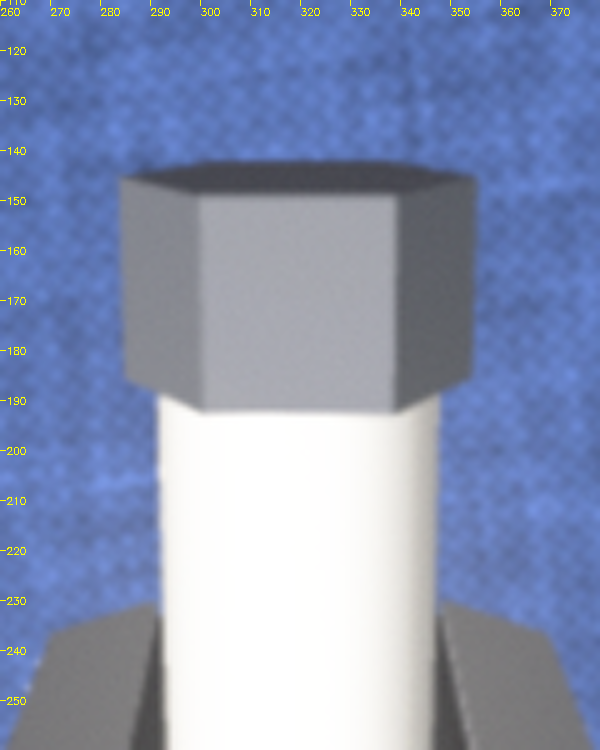

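The tube is gripped at 27.6 mm. Next I lift it and take the hung rack's pose from picture w11.

Emit:
servo_tool:
  series:
    - [0, 0, -0.5, 0, 0, 0]
    - [0, 0, -1.5, 0, 0, 0]
    - [0, 0, -3.5, 0, 0, 0]
    - [0, 0, -7, 0, 0, 0]
    - [0, 0, -10.5, 0, 0, 0]
    - [0, 0, -14, 0, 0, 0]
    - [0, 0, -17.5, 0, 0, 0]
    - [0, 0, -21, 0, 0, 0]
    - [0, 0, -24, 0, 0, 0]
    - [0, 0, -26, 0, 0, 0]

```text
clock: 23.12
eef_pos: [500.4, -0.0, 236.9]
eef_rot: [-3.139, -0.005, -0.14]
wrist_force: [1.0, 0.8, -0.8]
finger_gap: 27.5
```

```bash
python3 - <<'E'
from h import *
c=pickle.load(open("w11.pkl","rb")); crop(c,205,80,435,270,3,"w11c",10)
E
```

```text
(no output)
```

View pics/w11c.png

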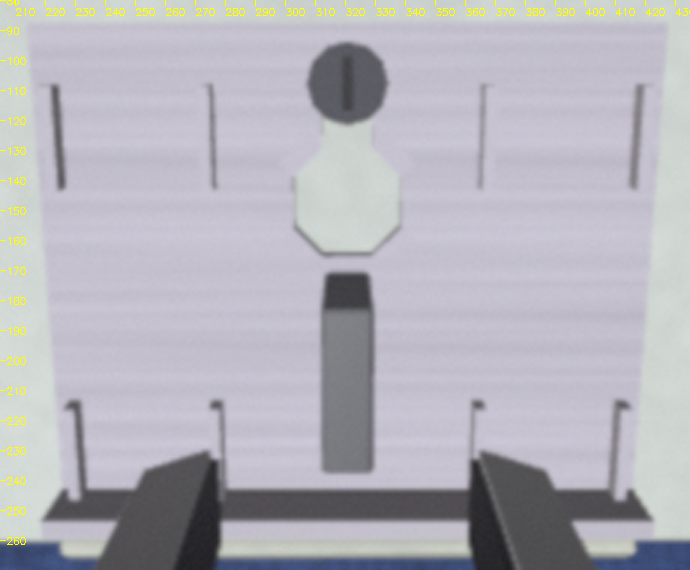

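```bash
cat >> h.py <<'E'
def Rr(yaw): return Rpanel(PAN[2])@Rflat(yaw)
def Track():
    q=np.load("rk.npy"); T=np.eye(4);T[:3,:3]=Rr(q[3]);T[:3,3]=q[:3];return T
def tubegoal(x,y,z):
    A=np.eye(4);A[:3,3]=[x,y,z]; H=np.eye(4);H[:3,:3]=RX;H[:3,3]=[0,0,-42.4]
    T=Track()@A@np.linalg.inv(H); print(T[:3,3].round(1)); goal(T[:3,3],T[:3,:3])
E
python3 - <<'E'
from h import *
np.set_printoptions(precision=3,suppress=True)
c=pickle.load(open("w11.pkl","rb"));T=Tpan()
o=[((65,80,6),(214.3,88)),((65,-80,6),(427.3,88)),((20,0,6),(320.8,147)),((-60,80,28),(219,253.3)),((-60,-80,28),(422.7,253.3)),((2,0,51),(320.8,183)),((-38,0,51),(320.8,237.3))]
def res(q):
    P=np.array([T[:3,:3]@(np.array([q[0],q[1],0])+Rflat(q[2])@np.array(p,float))+T[:3,3] for p,_ in o])
    return (proj(c,P)-np.array([u for _,u in o])).ravel()
s=least_squares(res,[-50,0,0]); print("rack in panel",s.x); print(s.fun.reshape(-1,2))
print("screw pred",proj(c,(T[:3,:3]@np.array([-.4,0,14])+T[:3,3])[None]))
q=s.x; np.save("rk.npy",np.r_[T[:3,:3]@[q[0],q[1],0]+T[:3,3],q[2]])
tubegoal(0,55,120)
E
```

```text
rack in panel [-50.636   0.101  -0.001]
[[-0.41  -0.746]
 [ 0.454 -0.862]
 [-0.059  0.437]
 [-0.534  0.248]
 [ 0.422  0.284]
 [ 0.071 -0.117]
 [ 0.036  1.067]]
screw pred [[320.847 107.779]]
[ 543.8 -197.4  179.6]
row: [7.03, 18.95, 5.71] [0.053, 0.604, -0.174] | dist rows 5.0 ang rows 5.0 clk 23.12
```

Emit:
servo_tool:
  series:
    - [0.7, 1, 0, 0, 0.05, -0.02]
    - [1.4, 3, 0, 0.01, 0.14, -0.04]
    - [2.2, 6, 0, 0.02, 0.25, -0.07]
    - [3, 9, 0, 0.03, 0.36, -0.1]
    - [4, 12, 0.5, 0.04, 0.46, -0.13]
    - [5, 15, 1.5, 0.05, 0.55, -0.16]
    - [6, 17.5, 3, 0.053, 0.6, -0.174]
    - [6.7, 18.7, 4.5, 0.053, 0.604, -0.174]
    - [7, 18.95, 5.5, 0.053, 0.604, -0.174]
    - [7, 18.95, 5.7, 0.053, 0.604, -0.174]

```text
clock: 23.95
eef_pos: [542.6, -197.5, 173.7]
eef_rot: [-3.138, -0.604, 0.036]
wrist_force: [-0.9, 0.4, -0.1]
finger_gap: 27.0
```

```bash
python3 - <<'E'
from h import *
tubegoal(0,55,50); wrist("w15")
E
```

```text
[ 583.9 -195.8  122.2]
row: [0.48, 0.0, 6.59] [-0.001, 0.006, -0.002] | dist rows 1.6 ang rows 0.1 clk 23.95
```

View pics/w15.png

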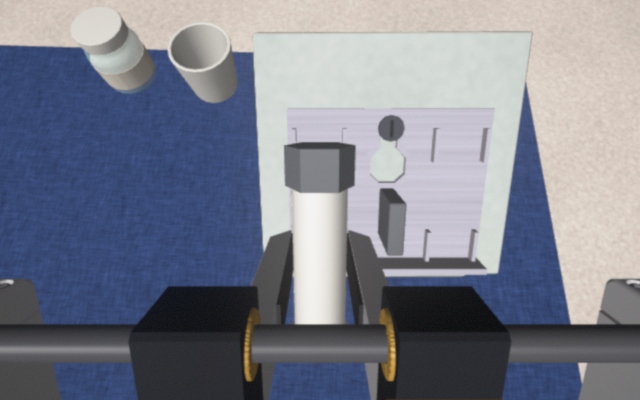

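The tube is held over the left cradle, clear of the rib. I descend to 50 mm, then to just above the plate, keeping the foot 4 mm off the ledge.

Emit:
servo_tool:
  series:
    - [0.1, 0, 0.7, 0, 0.003, 0]
    - [0.3, 0, 1.8, 0, 0.006, 0]
    - [0.48, 0, 3, 0, 0.006, 0]
    - [0.48, 0, 4.2, 0, 0.006, 0]
    - [0.48, 0, 5.2, 0, 0.006, 0]
    - [0.48, 0, 6, 0, 0.006, 0]
    - [0.48, 0, 6.4, 0, 0.006, 0]
    - [0.48, 0, 6.6, 0, 0.006, 0]
    - [0.48, 0, 6.6, 0, 0.006, 0]
    - [0.48, 0, 6.6, 0, 0.006, 0]

```text
clock: 24.83
eef_pos: [584.7, -195.7, 124.0]
eef_rot: [-3.14, -0.613, 0.038]
wrist_force: [-0.1, -0.1, -0.8]
finger_gap: 27.6
```

```bash
python3 - <<'E'
from h import *
tubegoal(0,55,50);tubegoal(-1,55,23); wrist("w16"); c=camera("side"); crop(c,270,80,370,190,6,"d16",10);c=camera("scene");crop(c,170,80,290,190,6,"s16",10)
E
```

```text
[ 583.9 -195.8  122.2]
row: [-0.16, 0.01, 0.1] [-0.0, -0.002, -0.0] | dist rows 0.0 ang rows 0.0 clk 24.83
[ 598.6 -195.2   99.5]
row: [-0.27, 0.01, 2.8] [-0.0, -0.002, -0.0] | dist rows 0.7 ang rows 0.0 clk 24.83
```

View pics/w16.png

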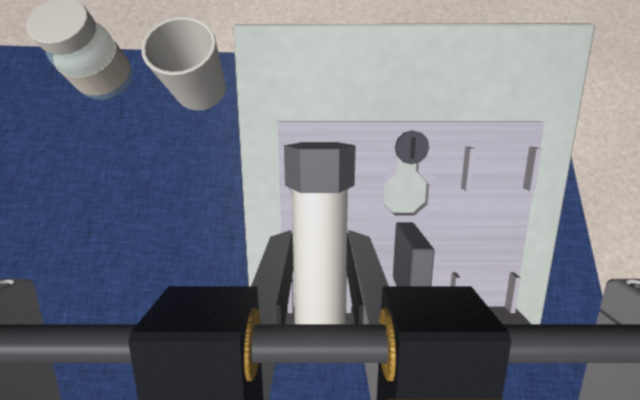

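View pics/d16.png

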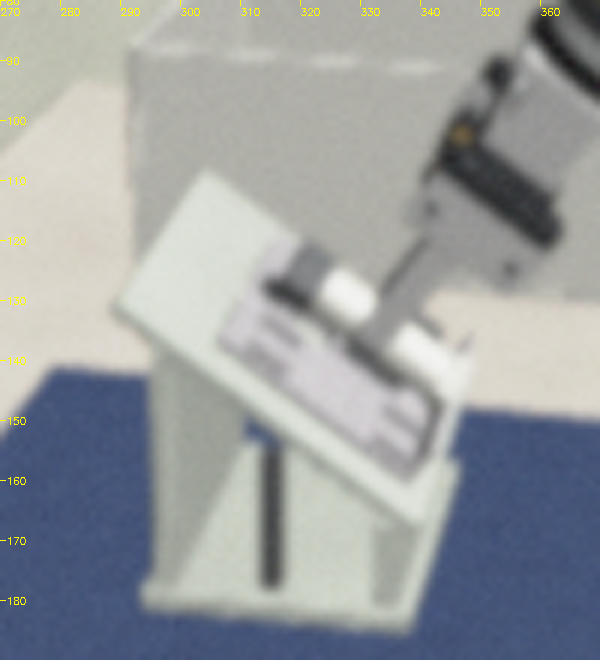

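View pics/s16.png

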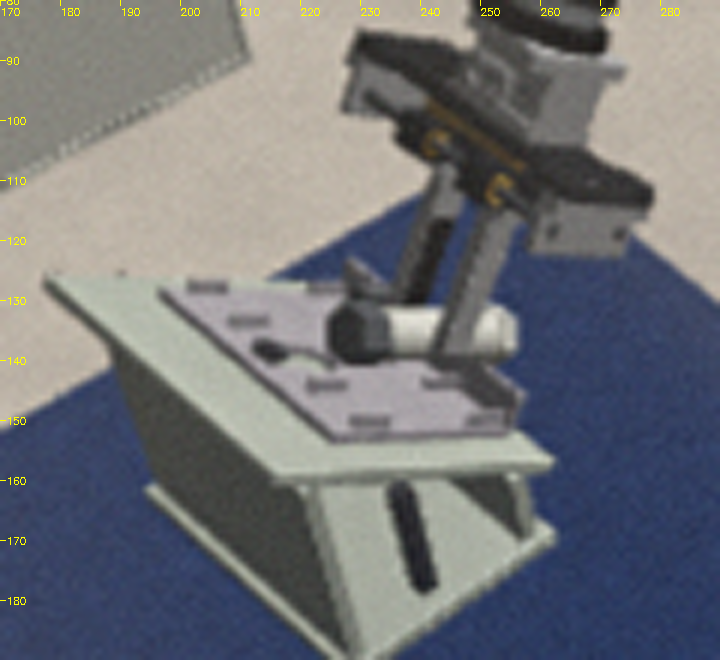

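Emit:
servo_tool:
  series:
    - [-0.2, 0, 0.3, 0, 0, 0]
    - [-0.2, 0, 0.7, 0, 0, 0]
    - [-0.2, 0, 1.1, 0, 0, 0]
    - [-0.2, 0, 1.5, 0, 0, 0]
    - [-0.2, 0, 1.8, 0, 0, 0]
    - [-0.2, 0, 2.1, 0, 0, 0]
    - [-0.2, 0, 2.3, 0, 0, 0]
    - [-0.2, 0, 2.5, 0, 0, 0]
    - [-0.2, 0, 2.6, 0, 0, 0]
    - [-0.2, 0, 2.6, 0, 0, 0]

```text
clock: 25.82
eef_pos: [598.0, -195.0, 101.0]
eef_rot: [-3.14, -0.613, 0.038]
wrist_force: [-0.4, 0.2, -0.7]
finger_gap: 27.4
```

```bash
python3 - <<'E'
from h import *
s,p,Rt=cur();tubegoal(-1,55,21);print((Tpan()[:3,:3].T@s["wrist_force"]).round(1)); c=wrist("w17")
c=camera("side"); crop(c,270,80,370,190,6,"d17",10)
E
```

```text
[ 599.7 -195.1   97.9]
row: [-0.04, 0.02, 0.36] [-0.0, -0.002, -0.0] | dist rows 0.1 ang rows 0.0 clk 25.82
[-0.7  0.2 -0.3]
```

View pics/w17.png

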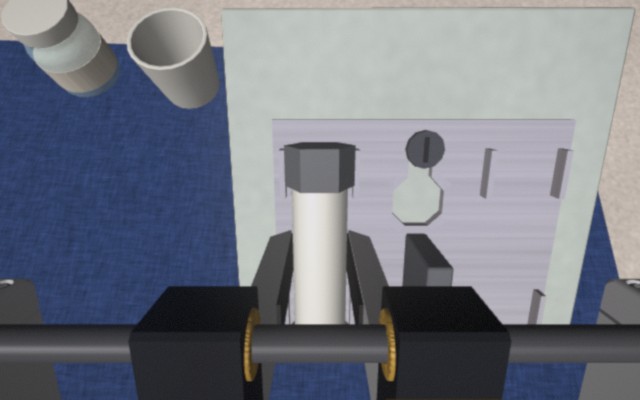

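View pics/d17.png

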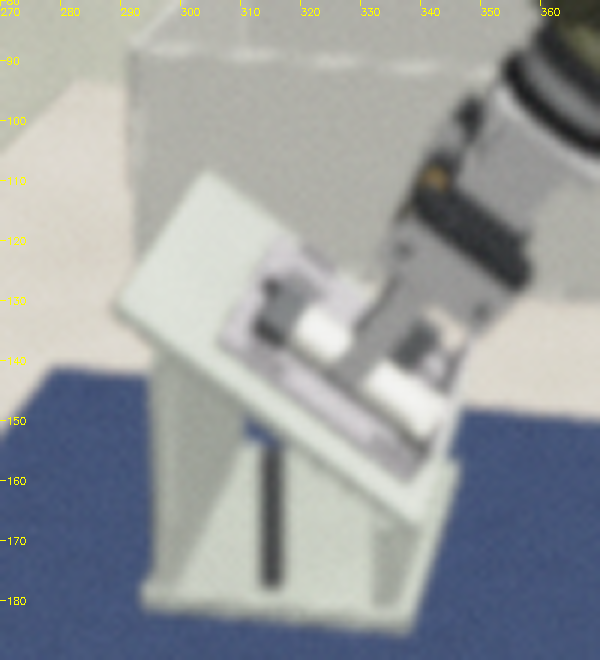

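Emit:
servo_tool:
  series:
    - [0, 0, 0.05, 0, 0, 0]
    - [0, 0, 0.1, 0, 0, 0]
    - [0, 0, 0.15, 0, 0, 0]
    - [0, 0, 0.2, 0, 0, 0]
    - [0, 0, 0.24, 0, 0, 0]
    - [0, 0, 0.28, 0, 0, 0]
    - [0, 0, 0.3, 0, 0, 0]
    - [0, 0, 0.32, 0, 0, 0]
    - [0, 0, 0.32, 0, 0, 0]
    - [0, 0, 0.32, 0, 0, 0]

```text
clock: 26.75
eef_pos: [599.8, -195.0, 98.6]
eef_rot: [-3.14, -0.613, 0.038]
wrist_force: [0.4, -0.5, -0.1]
finger_gap: 27.4
```

```bash
python3 - <<'E'
from h import *
s,p,Rt=cur();tubegoal(-5,55,21);print((Tpan()[:3,:3].T@s["wrist_force"]).round(1))
E
```

```text
[ 596.5 -195.3   95.6]
row: [-0.44, 0.02, 0.05] [-0.0, -0.002, -0.0] | dist rows 0.1 ang rows 0.0 clk 26.75
[ 0.3 -0.6 -0.3]
```

Next I lower slightly to touch the plate, then slide 4 mm towards the ledge.

Emit:
servo_tool:
  series:
    - [0, 0, 0.02, 0, 0, 0]
    - [0, 0, 0.04, 0, 0, 0]
    - [0, 0, 0.06, 0, 0, 0]
    - [-0.08, 0, 0.06, 0, 0, 0]
    - [-0.16, 0, 0.06, 0, 0, 0]
    - [-0.24, 0, 0.06, 0, 0, 0]
    - [-0.3, 0, 0.06, 0, 0, 0]
    - [-0.36, 0, 0.06, 0, 0, 0]
    - [-0.4, 0, 0.06, 0, 0, 0]
    - [-0.4, 0, 0.06, 0, 0, 0]

```text
clock: 27.58
eef_pos: [596.8, -195.1, 95.8]
eef_rot: [-3.14, -0.613, 0.038]
wrist_force: [-0.1, -0.2, -1.1]
finger_gap: 26.8
```

```bash
python3 - <<'E'
from h import *
s,p,Rt=cur();tubegoal(-5,55,21);print((Tpan()[:3,:3].T@s["wrist_force"]).round(1))
E
```

```text
[ 596.5 -195.3   95.6]
row: [-0.04, 0.01, -0.01] [-0.0, -0.002, -0.0] | dist rows 0.0 ang rows 0.0 clk 27.58
[-0.7 -0.2 -0.8]
```

Emit:
servo_tool:
  series:
    - [0, 0, 0.02, 0, 0, 0]
    - [0, 0, 0.04, 0, 0, 0]
    - [0, 0, 0.06, 0, 0, 0]
    - [0, 0, 0.08, 0, 0, 0]
    - [-0.03, 0, 0.08, 0, 0, 0]
    - [-0.06, 0, 0.08, 0, 0, 0]
    - [-0.09, 0, 0.08, 0, 0, 0]
    - [-0.12, 0, 0.08, 0, 0, 0]
    - [-0.12, 0, 0.08, 0, 0, 0]
    - [-0.12, 0, 0.08, 0, 0, 0]

```text
clock: 28.42
eef_pos: [596.9, -195.3, 95.2]
eef_rot: [-3.141, -0.614, 0.039]
wrist_force: [2.4, 1.5, 5.8]
finger_gap: 27.6
```

```bash
python3 - <<'E'
from h import *
s,p,Rt=cur();tubegoal(-5,55,21);print((Tpan()[:3,:3].T@s["wrist_force"]).round(1)); c=wrist("w18")
c=camera("side"); crop(c,270,80,370,190,6,"d18",10); c=camera("scene");crop(c,170,80,290,190,6,"s18",10)
E
```

```text
[ 596.5 -195.3   95.6]
row: [-0.01, -0.01, -0.06] [0.0, -0.003, -0.0] | dist rows 0.0 ang rows 0.0 clk 28.42
[5.3 1.4 3.4]
```

View pics/s18.png

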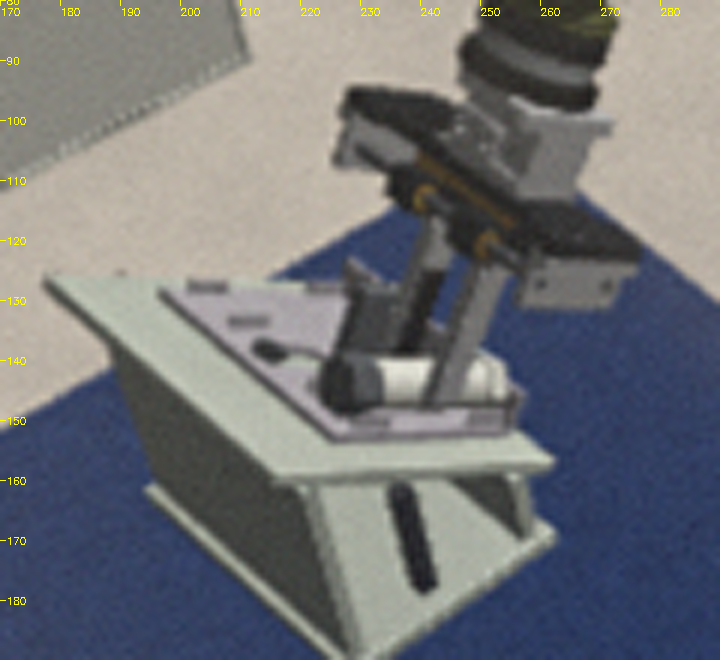

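View pics/d18.png

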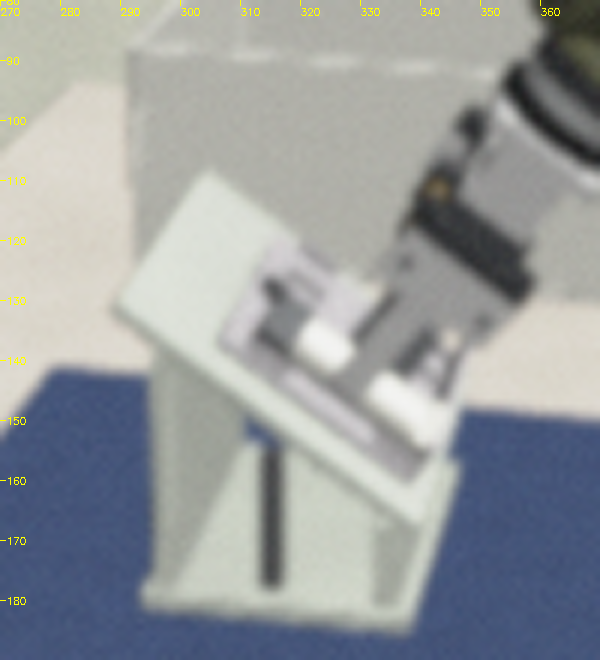

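The foot has met the ledge (+5 N up-slope) and the body has met the plate. I will release and retract.

Emit:
servo_tool:
  series:
    - [0, 0, 0, 0, 0, 0]
    - [0, 0, 0, 0, 0, 0]
    - [0, 0, 0, 0, 0, 0]
    - [0, 0, 0, 0, 0, 0]
    - [0, 0, 0, 0, 0, 0]
    - [0, 0, 0, 0, 0, 0]
    - [0, 0, -0.5, 0, 0, 0]
    - [0, 0, -1.5, 0, 0, 0]
    - [0, 0, -3, 0, 0, 0]
    - [0, 0, -5, 0, 0, 0]
  gripper: 4.5

```text
clock: 29.4
eef_pos: [566.8, -196.0, 135.5]
eef_rot: [-3.139, -0.612, 0.038]
wrist_force: [-0.1, 0.3, 0.7]
finger_gap: 45.2
```

Emit:
servo_tool:
  series:
    - [0, 0, -1.5, 0, 0, 0]
    - [0, 0, -3.5, 0, 0, 0]
    - [0, 0, -6, 0, 0, 0]
    - [0, 0, -8, 0, 0, 0]
    - [0, 0, -10, 0, 0, 0]
    - [0, 0, -11, 0, 0, 0]
    - [0, 0, -12, 0, 0, 0]
    - [0, 0, -12, 0, 0, 0]
    - [0, 0, -12, 0, 0, 0]
    - [0, 0, -12, 0, 0, 0]

```text
clock: 30.23
eef_pos: [498.7, -198.9, 232.6]
eef_rot: [-3.139, -0.612, 0.038]
wrist_force: [0.4, -0.7, -0.1]
finger_gap: 44.8
```

```bash
python3 - <<'E'
from h import *
c=wrist("w19")
c=camera("side"); crop(c,230,80,370,220,5,"d19",10); c=camera("scene");crop(c,170,80,290,190,6,"s19",10)
E
```

```text
(no output)
```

View pics/w19.png

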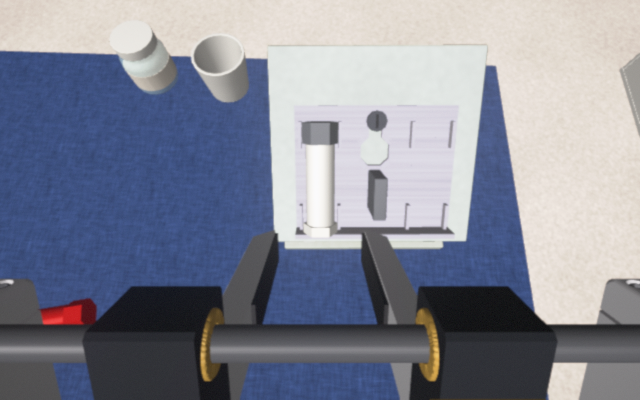

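View pics/d19.png

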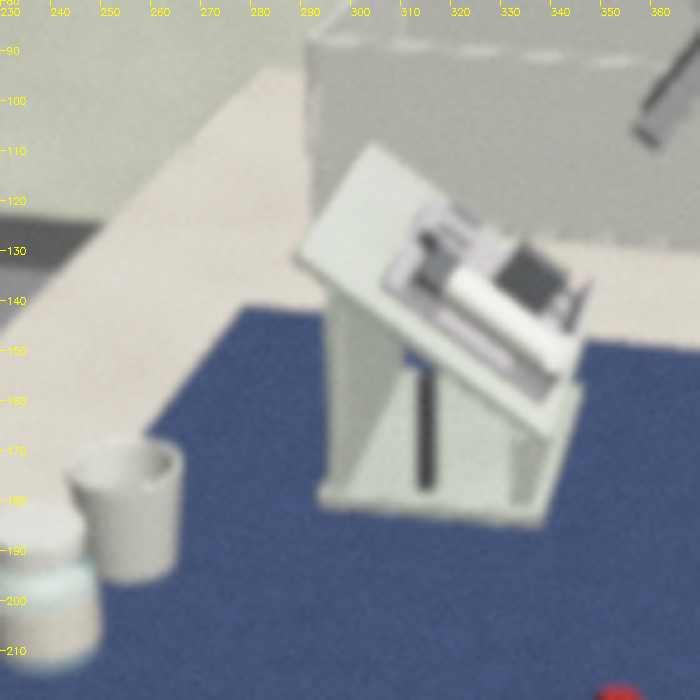

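View pics/s19.png

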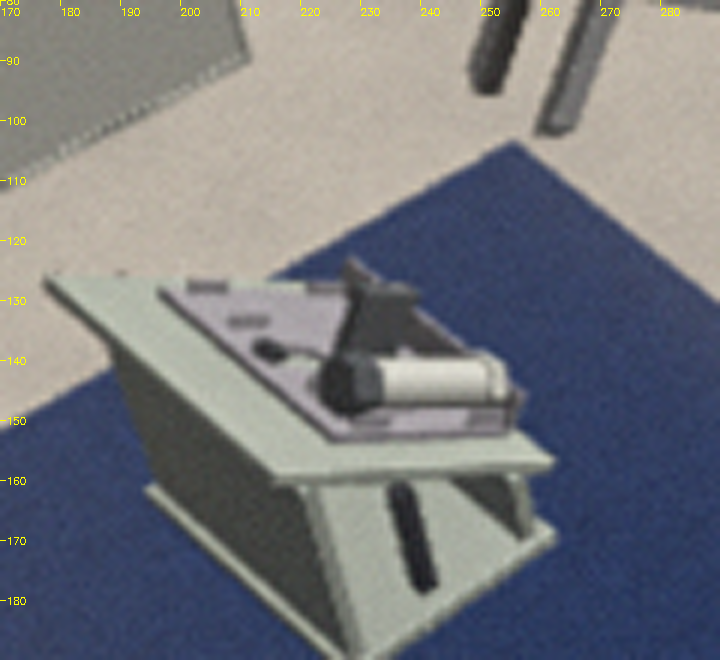

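```bash
python3 - <<'E'
from h import *
c=pickle.load(open("w19.pkl","rb")); crop(c,262,95,472,250,3,"w19c",10)
T=Track(); 
for p in [(50,0,14),(50,55,36),(-60,55,6),(-60,55,28)]: print(p,proj(c,(T[:3,:3]@p+T[:3,3])[None]).round(1))
E
```

```text
(50, 0, 14) [[377.1 121.2]]
(50, 55, 36) [[319.7 122.5]]
(-60, 55, 6) [[319.7 226.6]]
(-60, 55, 28) [[319.7 234.1]]
```

View pics/w19c.png

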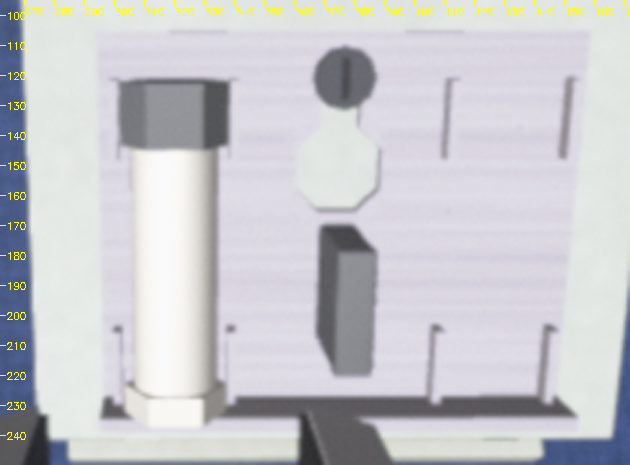

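```bash
python3 - <<'E'
from cell import sign_off
print(sign_off())
E
```

```text
the job is handed in; nothing more can be done
None
```

The rack is hung on the screw and the white tube lies in the rack's left cradle (cradle_a), cap end up. The job was handed in at about 30 s on the clock.

**Rack:** I pinched it by the rib and passed the keyhole over the screw head until the rack met the panel at about 18 N. I then slid it down about 30 mm until the screw stopped it with about 9 N. After release, the picture put the screw at rack x ≈ 50 mm and the rack turned about 0.001 rad from the panel, so it is home and level.

**Tube:** I lowered it until the body met the plate and the foot met the ledge, at about 5 N, then let go. In the last picture the cap edge was within 0.3 pixel of where it should be with the foot on the ledge. The jar and cup look untouched, and the gripper is clear of everything.

**What went wrong:**
- **Missed first grasp:** the first try at the rib closed on nothing and moved nothing. The real fingertips sit about 33.5 mm short of the stated TCP. I measured that from the images and used it for every later grasp.
- **Contact height:** the rack met the panel about 0.6 mm lower than my estimate.

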